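# Close the tuner test jig: pressure plate over its guide pillars

## Task

Take the loose pressure plate by its red grip bar, thread it over the two guide pillars of the test jig and lower it square, without binding or dropping it, onto the tuner module in the nest. Then press it gently and evenly down until both spring catches have snapped over its ends, let go and leave it latched, with the tuner in its nest and the other things on the bench undisturbed.

Things in the scene. Friction and masses are not known exactly. Their poses are not given: they have to be found in the camera images.
- grip (a point): Centre of the red grip bar (16 wide, 70 long, 46 mm high, top 20 mm above this point) on the loose pressure plate, 0.5 kg. x across the bar (squeeze along x), y along bar and plate towards bore a, z up. At the start it is 56 mm above the bench; slab top 26 mm, slab underside 38 mm, ends of the four white push posts 56 mm below this point. The plate fits either way round.
- bore_a (a point): Centre of the lower mouth of the through bore in the plate's +y end: 14 mm diameter, 24 mm long, 95 mm along y from the grip bar's centre and 38 mm below it. The plate is an aluminium slab 70 x 140 x 12 mm with a grey steel bush block 50 x 50 x 24 mm at each end (240 mm overall), flush with the slab below, 12 mm proud above.
- bore_b (a point): The same for the bore in the plate's other end, 95 mm along -y.
- jig: Fixed test jig: black box with aluminium deck, 160 (x) x 310 (y) mm; origin at its centre, 40 mm under the deck's top, z up; all heights here are from it. Screw feet set it 0 to 12 mm above the bench. Bright pillars at y = +95 mm (taller) and -95 mm, tuner nest between. The foot of each pillar is a dark 22 mm shoulder, top at 76 mm: the plate strikes it with the bar's centre at 114 mm. More than 20 N of plate against jig spoils it.
- tall_tip (a point): Top of the round nose of the taller pillar, 12 mm diameter, at height 190 mm on the jig.
- short_tip (a point): Top of the round nose of the shorter pillar, 12 mm diameter, at height 172 mm on the jig.
- carrier (a joint): White sprung carrier that holds the tuner's nest: 0 = up, m of sinking, at most 0.009. The plate's posts meet the tuner with the bar's centre at height 122 mm on the jig; from there the springs push up with about 4 N plus 1.8 N per mm (the plate's weight alone sinks it about 1 mm). The tuner bears up to 30 N.
- catch_tall (a joint): Steel spring catch with red thumb tab, 125 mm along +y on the jig, its top at height 140 mm. Angle in rad: 0 = upright, about 0.1 while the plate's end pushes it outward. The sinking plate meets its sloped nose with the bar's centre at about 155 mm and pushes it aside with a few N; it snaps back to 0 over the bush block when the bar's centre is pressed down to about 115.5 mm, and then holds the plate.
- catch_short (a joint): The same catch at the shorter pillar's end, 125 mm along -y.
- tuner_mid (a point): Centre of the tuner module, a tinned box 50 x 84 x 14 mm with a brass socket, loose in the white nest in the middle of the jig; at height 59 mm on the jig at the start.
- pump: Bystander: silver desoldering pump, 190 mm long, lying; origin under its barrel.
- driver: Bystander: hex driver with cobalt-blue handle, 182 mm long, lying; origin under it at the handle's front.
- battery_door: Bystander: bone-white remote battery door, 45 x 74 x 6 mm, flat on the bench.
- transformer: Bystander: squat black transformer, 52 x 86 x 44 mm.
- solder_reel: Bystander: solder reel, 62 mm diameter, 46 mm high, standing on end.
Things that resemble listed ones, but are neither listed nor needed, are in the scene too. Of the things like the part that bears tuner_mid, leave any that is black, blue or brown; of the rest the larger one is meant.

How it is judged:
By the outcome, as a careful person would: the job done as asked, in the order asked, and still so for the second after the job is handed in, with the robot touching nothing.
It also fails if it takes over 67 s, if anything falls off the work surface, if the arm or the gripper's body presses on something with over 40 N, if the wrist force passes 120 N, or if a joint passes its speed limit or range.

## Robot

A 6-joint arm with a two-finger parallel gripper is mounted at the origin on the work surface. World frame = base frame: x ahead of the robot, y to its left, z up, the work surface at z = 0. Lengths are in mm, angles in rad, forces in N, time in s.
With the tool pointing down it reaches from about 350 to 1000 mm from the base axis. Payload 7.1 kg.
Tool frame: the origin (TCP) lies at the very end of the fingers, on their centre line; the grasp point (between the pads) lies 19 mm behind it; z points along the fingers, y is the direction in which the jaws open and shut (so a half turn about z gives the same grasp; the last joint's range is limited). The gripper opens to 85 mm and grips with 20 to 120 N. Pads are 22 mm wide; open, the fingers measure 114 mm over their backs; the gripper's body (76 mm by 85 mm) begins 54 mm behind the grasp point. The pads swing forward as they close: fully open they stand 13 mm farther back than shut.
Start: joints at [1.246, 0.423, 1.63, -0, 1.089, -0.019], TCP at [188.128, 595.997, 198.419] pointing down, gripper open.
Joint ranges: [-3, 3], [-0.9, 2.11], [0.09, 2.58], [-1.31, 4.45], [0.11, 2.69], [-2.54, 2.54]. Speed limits (rad/s): [2.39, 2.39, 3.01, 3.14, 3.14, 3.14].

## Interface

Orientations are given as a unit quaternion [x, y, z, w].
In Python, from workcell import robot gives the robot as it stands.
- The arm moves only by the shell command python3 -m crank 'ROWS'. ROWS is JSON, a list of rows, each a list of 5 numbers: the shift along the world's x, y, z in m, then the turn about the world's z in degrees, then the gripper's target within -1 to 1 (fully open at 1, half-way at 0, shut at -1). A call has 1 to 12 rows; each row is the pose to reach, as a shift and turn from the pose commanded when the call began; what a row does not reach only later rows make up. A row lasts 1/10 s, in which the tool goes at most 50 mm and 8.59 degrees, less where a joint would pass 70% of its speed; a pose out of reach is approached as far as the arm can. A call with a gripper value outside its range is refused whole. The fingers move at their own pace and stop on an object; the grip force is fixed at half the most. Time passes only in rows, so rows that repeat a pose let the fingers close. It gives the time, the measured TCP pose, the force and the opening at its end, in the units of the state.
- robot.observe(): the state, without advancing time (a new reading comes with each control period).
- robot.get_image(name): name is "side" or "top"; returns a dict with "image" (420x560x3 uint8, blue, green, red), "depth" (420x560 float32, mm along the optical axis (not along the pixel's ray), 0 where there is no reading), "camera_matrix" (3x3 intrinsics, pixels), "R" (3x3) and "t" (3): a world point X has camera coordinates R X + t. Camera axes: x right, y down, z forward; pixel columns grow to the right and rows downward; lengths in mm; the calibration is good to about 2 mm. A picture is of the moment at which its call begins.
- robot.close_job(): hands the job in, once; it reports no verdict.
The state is a dict: "clock": time; "qpos": joint angles; "dq": joint speeds; "effort": joint torques, N m; "tcp_pos": TCP position; "orientation": TCP orientation; "contact_force": force on the tool from outside, world axes, zero at the start; "moment": the same for the moment, N m; "gripper_width": finger opening in mm.
Only numpy, scipy, OpenCV 4.12 (cv2) and the standard library are available. Lean on these libraries where they do the work, as an engineer would, in place of code of your own. Each camera call takes 0.05 s, during which the arm holds its last target.

## Working session

There is one attempt and no reset: what is moved stays moved. The work goes in short steps, Python scripts to look and compute and a shell command to move; the robot and the scene stay as the last step left them, time stands still between calls to the robot, and variables do not carry over. Pictures are saved under pics/ and viewed, and the job is handed in when it is done.

```bash
mkdir -p pics; ls
python3 - <<'E'
from workcell import robot
import cv2, numpy as np
for n in ("top","side"):
    d=robot.get_image(n); cv2.imwrite(f"pics/{n}0.png",d["image"]); np.savez(f"{n}0.npz",**d)
    print(n,d["camera_matrix"].round(1).tolist(),d["R"].round(4).tolist(),d["t"].round(1).tolist(), (-d["R"].T@d["t"]).round(0))
print(robot.observe())
E
```

```text
pics
top [[468.1, 0.0, 281.5], [0.0, 468.1, 202.9], [0.0, 0.0, 1.0]] [[0.0047, -0.9998, 0.0185], [-0.993, -0.0068, -0.1177], [0.1178, -0.0178, -0.9929]] [-34.8, 581.7, 1457.7] [ 406.   -5. 1516.]
side [[389.6, 0.0, 278.9], [0.0, 389.6, 208.7], [0.0, 0.0, 1.0]] [[0.9961, -0.0878, 0.0053], [-0.0442, -0.5513, -0.8331], [0.0761, 0.8297, -0.5531]] [-540.2, 136.1, 1221.2] [ 451. -986.  792.]
{'clock': 0.1, 'qpos': array([ 1.24599654e+00,  4.23795946e-01,  1.63061336e+00, -4.84282104e-05,
        1.08859627e+00, -1.90115690e-02]), 'dq': array([-0.00029198, -0.00027977, -0.00059506, -0.00033252,  0.00017091,
       -0.00084934]), 'effort': array([-5.39381676e-05, -5.58425045e+01, -2.82444727e+01, -9.55410769e-06,
        2.99631996e-03,  9.33355686e-07]), 'tcp_pos': array([187.97590683, 595.49309456, 197.70385649]), 'orientation': array([ 1.52287965e-01,  9.88335913e-01, -6.99715296e-04, -9.97180628e-05]), 'contact_force': array([-0.26033762, -0.60351717,  0.31928378]), 'moment': array([ 0.00426585, -0.02410781,  0.02250799]), 'gripper_width': 85.56684528013115}
```

View pics/top0.png

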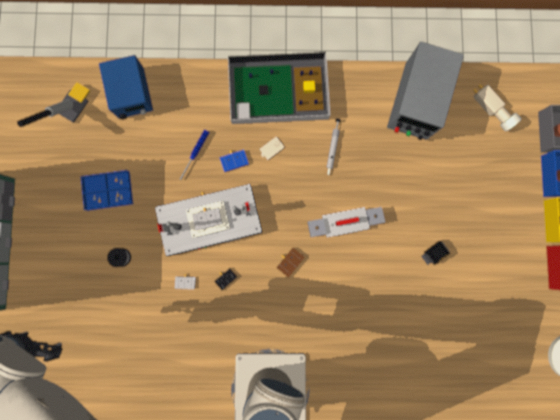

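View pics/side0.png

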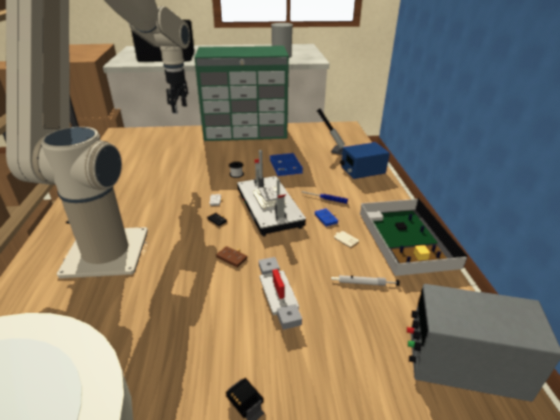

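The top view shows the plate near (347,221) with its red bar, and the jig near (209,219). The side view shows the plate at about (279,290) and the jig at about (268,205). I'll zoom in next.

Run:
```python
import cv2, numpy as np
a=cv2.imread("pics/top0.png"); b=cv2.imread("pics/side0.png")
A=cv2.resize(a[175:265,145:265],(800,600),interpolation=cv2.INTER_CUBIC)
B=cv2.resize(a[190:250,300:395],None,fx=6,fy=6,interpolation=cv2.INTER_CUBIC)
C=cv2.resize(b[145:235,225:315],None,fx=6,fy=6,interpolation=cv2.INTER_CUBIC)
cv2.imwrite("pics/zA.png",A);cv2.imwrite("pics/zB.png",B);cv2.imwrite("pics/zC.png",C)
```

```text
(no output)
```

View pics/zA.png

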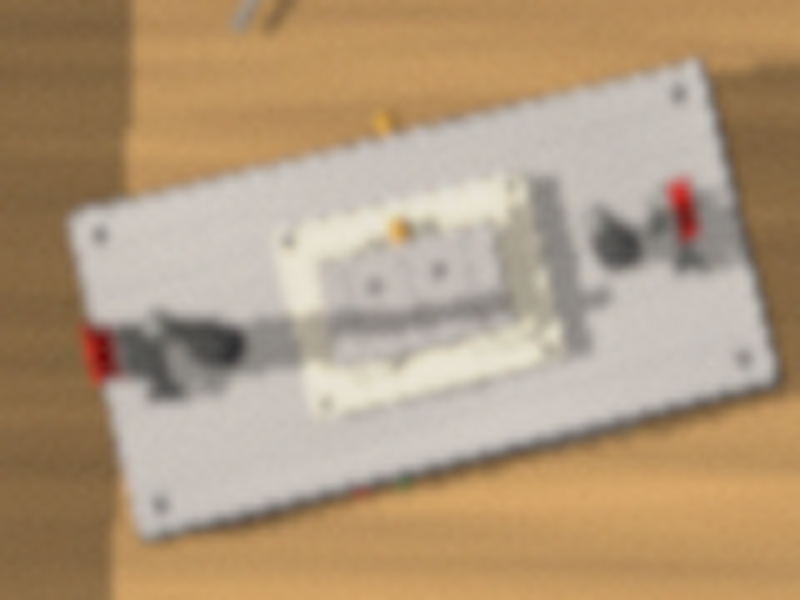

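View pics/zB.png

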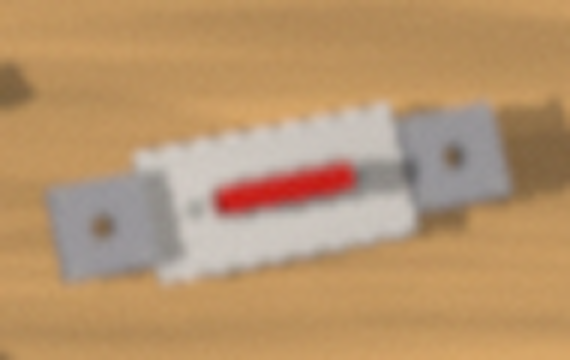

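View pics/zC.png

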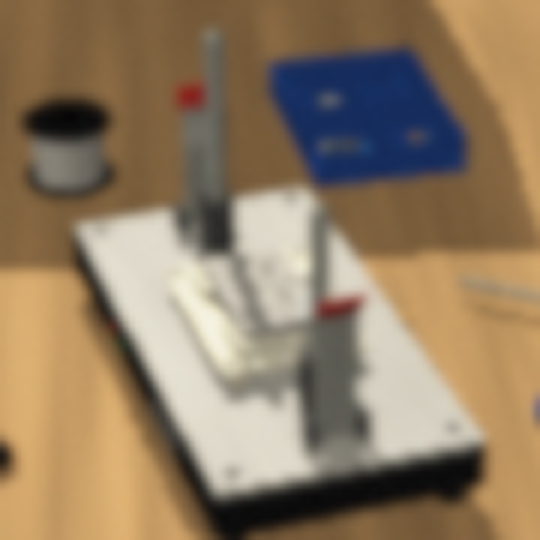

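```bash
cat > h.py <<'E'
import numpy as np, cv2
class V:
    def __init__(s,d):
        s.im=d["image"];s.D=d["depth"];s.K=np.array(d["camera_matrix"]);s.R=np.array(d["R"]);s.t=np.array(d["t"]);s.c=-s.R.T@s.t
    def ray(s,uv):
        uv=np.atleast_2d(np.asarray(uv,float)); p=np.c_[uv,np.ones(len(uv))]@np.linalg.inv(s.K).T
        return p@s.R
    def onz(s,uv,z):
        r=s.ray(uv); return s.c+r*((z-s.c[2])/r[:,2])[:,None]
    def cloud(s):
        h,w=s.D.shape; u,v=np.meshgrid(np.arange(w),np.arange(h))
        p=np.c_[u.ravel(),v.ravel(),np.ones(h*w)]@np.linalg.inv(s.K).T*s.D.ravel()[:,None]
        return ((p-s.t)@s.R).reshape(h,w,3)
    def px(s,X):
        q=(np.atleast_2d(X)@s.R.T+s.t)@s.K.T; return q[:,:2]/q[:,2:]
def load(n): return V(dict(np.load(n)))
def tri(v1,p1,v2,p2):
    A=[];b=[]
    for v,p in((v1,p1),(v2,p2)):
        d=v.ray(p)[0];d/=np.linalg.norm(d);P=np.eye(3)-np.outer(d,d);A.append(P);b.append(P@v.c)
    A=np.vstack(A);b=np.hstack(b);x=np.linalg.lstsq(A,b,rcond=None)[0];return x,np.linalg.norm(A@x-b)
E
python3 - <<'E'
from h import *
T=load("top0.npz");S=load("side0.npz")
C=T.cloud(); 
z=C[...,2]
print("bench",np.median(z[270:300,200:270]),np.median(z[230:245,330:345]))
reg=np.zeros(z.shape,bool);reg[180:260,150:268]=1
deck=reg&(z>30)&(z<62); print(deck.sum(), np.percentile(z[deck],[5,25,50,75,95]))
X=C[deck];sel=X
A=np.c_[X[:,:2]-X[:,:2].mean(0),np.ones(len(X))]
m=np.abs(X[:,2]-np.median(X[:,2]))<4
print("plane",np.linalg.lstsq(A[m],X[m,2],rcond=None)[0])
hz=np.median(X[:,2])
# deck contour from colour: grey bright low-sat
hsv=cv2.cvtColor(T.im,cv2.COLOR_BGR2HSV)
sat=hsv[...,1];val=hsv[...,2]
mk=((sat<45)&(val>130)&reg).astype(np.uint8)
mk=cv2.morphologyEx(mk,cv2.MORPH_CLOSE,np.ones((9,9)))
cs,_=cv2.findContours(mk,cv2.RETR_EXTERNAL,cv2.CHAIN_APPROX_NONE);c=max(cs,key=cv2.contourArea)
print("area",cv2.contourArea(c))
P=T.onz(c[:,0,:],hz)[:,:2].astype(np.float32)
print("deck rect",cv2.minAreaRect(P))
# plate
hs=cv2.cvtColor(T.im,cv2.COLOR_BGR2HSV)
red=((hs[...,1]>150)&((hs[...,0]<8)|(hs[...,0]>172))&(hs[...,2]>80)).astype(np.uint8)
n,l,st,ce=cv2.connectedComponentsWithStats(red)
for i in range(1,n):
    if st[i,4]>5: 
        q=C[l==i]; print(st[i].tolist(),ce[i].round(2),np.median(q,axis=0).round(1))
for nm,(r0,r1,c0,c1) in dict(bl=(215,240,305,325),br=(203,230,366,388)).items():
    q=C[r0:r1,c0:c1].reshape(-1,3);q=q[(q[:,2]>30)&(q[:,2]<55)];print(nm,np.median(q,axis=0).round(1),len(q))
E
```

```text
bench 1.7000489515888266 3.3023571033812043
3967 [41.38410181 45.71999372 48.13188924 50.66260665 58.8313473 ]
plane [ 7.40724936e-04 -2.22268877e-04  4.80353054e+01]
area 4744.0
deck rect ((527.7110595703125, 198.90443420410156), (157.8735809326172, 308.4713134765625), 14.382508277893066)
[395, 127, 4, 5, 19] [396.58 129.11] [ 824.1 -401.9   46. ]
[246, 203, 3, 7, 14] [247.07 206.  ] [559.3  72.2 141. ]
[336, 218, 23, 7, 78] [347.22 221.06] [ 521.9 -233.3   77.9]
[157, 225, 5, 7, 23] [159.17 227.78] [493.1 328.1 140.6]
[547, 246, 13, 44, 518] [553.55 266.47] [ 386.3 -894.    37. ]
bl [ 508.2 -143.9   42.9] 250
br [ 541.6 -325.6   42.5] 269
```

Run:
```python
from h import *
T=load("top0.npz");S=load("side0.npz")
th=np.radians(14.4);c=np.array([527.7,198.9]);R=np.array([[np.cos(th),-np.sin(th)],[np.sin(th),np.cos(th)]])
def J(x,y,z,h=6): return np.r_[c+R@[x,y],z+h]
pts=dict(tt=J(0,95,190),st=J(0,-95,172),tf=J(0,95,76),sf=J(0,-95,76),ct=J(0,125,140),cs=J(0,-125,140))
for n,v,o,f in(("top",T,(145,175),6.667),("side",S,(225,145),6)):
    im=cv2.resize(v.im[o[1]:o[1]+90,o[0]:o[0]+(120 if n=="top" else 90)],None,fx=f,fy=f,interpolation=cv2.INTER_CUBIC)
    for k,p in pts.items():
        u=v.px(p)[0]; print(n,k,u.round(1)); q=((u-o+.5)*f).astype(int); cv2.drawMarker(im,tuple(int(a) for a in q),(0,255,0),0,10,1)
    for x,y in((80,155),(80,-155),(-80,155),(-80,-155)):
        u=v.px(J(x,y,40))[0]; q=((u-o+.5)*f).astype(int); cv2.drawMarker(im,tuple(int(a) for a in q),(255,0,0),0,10,1)
    cv2.imwrite(f"pics/m_{n}.png",im)
```

```text
top tt [167.9 222.9]
top st [234.2 207.3]
top tf [176.2 225.7]
top sf [236.7 210.7]
top ct [161.6 226.6]
top cs [245. 206.]
side tt [261.4 150. ]
side st [279.1 179.1]
side tf [262. 178.]
side sf [278.9 204.1]
side ct [259.2 159.1]
side cs [282.1 192.1]
```

View pics/m_top.png

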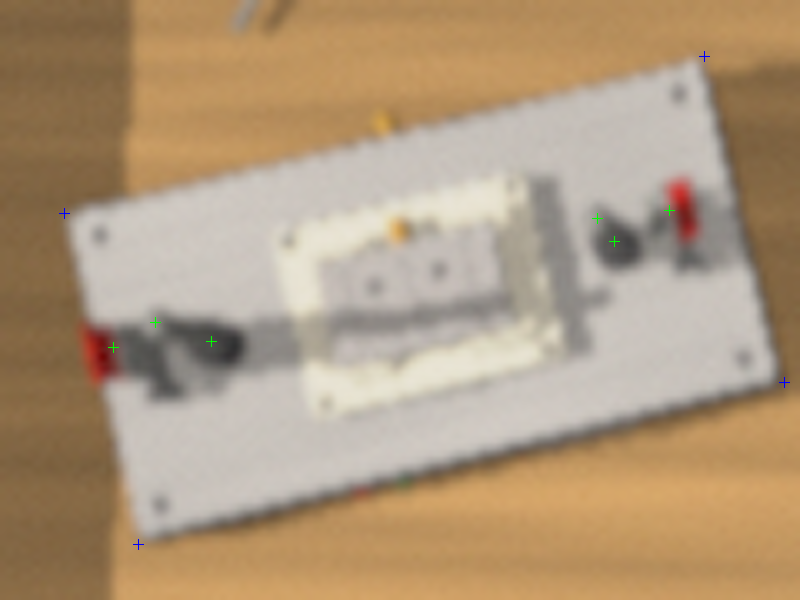

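View pics/m_side.png

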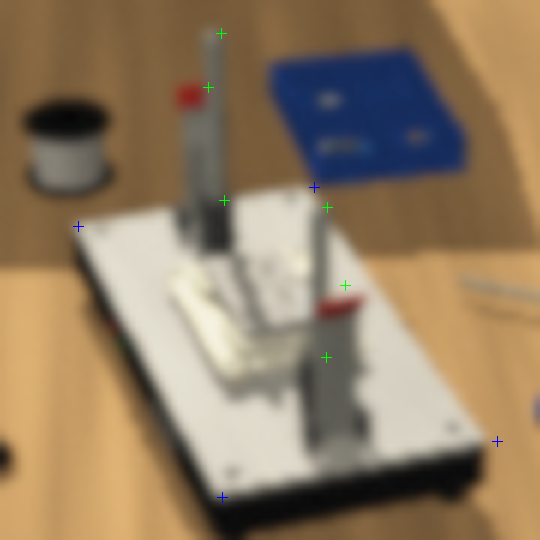

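Run:
```python
from h import *
T=load("top0.npz");S=load("side0.npz")
for v,box,n in((T,(195,235,155,250),"top"),(S,(140,215,245,300),"side")):
    C=v.cloud();r0,r1,c0,c1=box
    for lo,hi in((185,205),(168,184),(150,168)):
        m=(C[r0:r1,c0:c1,2]>lo)&(C[r0:r1,c0:c1,2]<hi)
        for y,x in np.argwhere(m)[:40]: print(n,lo,(x+c0,y+r0),C[y+r0,x+c0].round(1))
# bench in side
C=S.cloud();print(np.median(C[240:280,180:210,2]),np.median(C[300:340,330:380,2]))
```

```text
top 185 (np.int64(167), np.int64(221)) [509.2 293.3 196.8]
top 185 (np.int64(168), np.int64(221)) [509.2 290.3 197.6]
top 185 (np.int64(169), np.int64(221)) [509.5 288.4 193.6]
top 185 (np.int64(166), np.int64(222)) [506.5 296.2 196.2]
top 185 (np.int64(167), np.int64(222)) [506.6 293.7 194.8]
top 185 (np.int64(168), np.int64(222)) [506.4 290.3 197.4]
top 185 (np.int64(169), np.int64(222)) [506.3 287.1 198.9]
top 185 (np.int64(170), np.int64(222)) [506.6 285.2 195.1]
top 185 (np.int64(166), np.int64(223)) [503.9 297.  192.1]
top 185 (np.int64(167), np.int64(223)) [503.6 293.2 196.3]
top 185 (np.int64(168), np.int64(223)) [503.5 290.1 197.8]
top 185 (np.int64(169), np.int64(223)) [503.7 287.6 196.4]
top 185 (np.int64(170), np.int64(223)) [504.  285.7 192.2]
top 185 (np.int64(167), np.int64(224)) [500.9 293.4 195.3]
top 185 (np.int64(168), np.int64(224)) [500.9 290.4 196. ]
top 185 (np.int64(169), np.int64(224)) [501.3 288.9 190.1]
top 168 (np.int64(233), np.int64(206)) [554.9 110.2 179. ]
top 168 (np.int64(234), np.int64(206)) [555.  107.4 178.3]
top 168 (np.int64(235), np.int64(206))
[... 5152 characters left out ...]
6]
side 150 (np.int64(276), np.int64(185)) [541.3 105.5 157.2]
side 150 (np.int64(277), np.int64(185)) [544.2 101.5 159.4]
side 150 (np.int64(278), np.int64(185)) [547.5 101.5 159.2]
side 150 (np.int64(279), np.int64(185)) [551.2 106.2 156.3]
side 150 (np.int64(276), np.int64(186)) [541.2 104.  154.3]
side 150 (np.int64(277), np.int64(186)) [544.7 106.5 152.7]
side 150 (np.int64(278), np.int64(186)) [547.7 104.4 153.8]
side 150 (np.int64(279), np.int64(186)) [551.1 105.4 153. ]
side 150 (np.int64(276), np.int64(187)) [541.2 103.5 150.9]
side 150 (np.int64(277), np.int64(187)) [544.2 100.6 152.4]
side 150 (np.int64(278), np.int64(187)) [547.6 102.  151.5]
1.7912325705694263 1.4530576496119876
```

Run:
```python
from h import *
T=load("top0.npz");S=load("side0.npz")
def hole(v,u,r=4):
    g=cv2.cvtColor(v.im,cv2.COLOR_BGR2GRAY).astype(float)
    x,y=u; p=g[y-r:y+r+1,x-r:x+r+1]; sat=cv2.cvtColor(v.im,cv2.COLOR_BGR2HSV)[y-r:y+r+1,x-r:x+r+1,1].astype(float)
    print(sat.astype(int)) if 0 else None
    bg=np.median(p); w=np.clip(bg-10-p,0,None)+0
    yy,xx=np.mgrid[y-r:y+r+1,x-r:x+r+1]
    return np.array([(w*xx).sum(),(w*yy).sum()])/w.sum()
a=hole(T,(316,227));b=hole(T,(375,215))
print(a,b)
A=T.onz(a,42)[0];B=T.onz(b,42)[0];print(A.round(1),B.round(1),np.linalg.norm(A-B),((A+B)/2).round(1),np.degrees(np.arctan2(-(A-B)[0],(A-B)[1])))
hs=cv2.cvtColor(T.im,cv2.COLOR_BGR2HSV);
for v,box in((T,(205,235,325,370)),(S,(265,300,265,295))):
    hs=cv2.cvtColor(v.im,cv2.COLOR_BGR2HSV);r0,r1,c0,c1=box
    m=np.zeros(hs.shape[:2],np.uint8); m[r0:r1,c0:c1]=((hs[...,1]>130)&((hs[...,0]<9)|(hs[...,0]>171)))[r0:r1,c0:c1]
    C=v.cloud();q=C[(m>0)&(C[...,2]>70)];print("bar",m.sum(),q.mean(0).round(1),len(q),(q.min(0)+q.max(0))/2)
    M=cv2.moments(m,True);print(v.onz([M['m10']/M['m00'],M['m01']/M['m00']],76).round(1))
im=cv2.resize(S.im[250:330,250:310],None,fx=7,fy=7,interpolation=cv2.INTER_CUBIC);cv2.imwrite("pics/zD.png",im)
```

```text
[316.81272085 227.30742049] [375.34705882 215.57352941]
[ 504.3 -143.3   42. ] [ 542.6 -329.6   42. ] 190.15137784856225 [ 523.5 -236.4   42. ] 11.64270179866137
bar 92 [ 520.8 -231.8   94.6] 86 [ 468.87589752 -136.21019604  793.79007054]
[[ 522.  -234.5   76. ]]
bar 197 [ 516.9 -247.4   82.7] 118 [ 490.22669155 -595.21391106  430.90690565]
[[ 517.4 -257.2   76. ]]
```

View pics/zD.png

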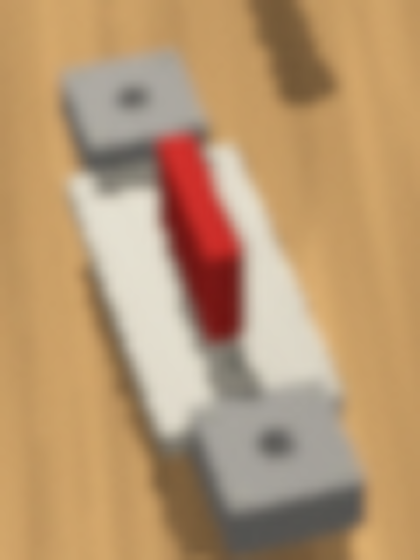

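Run:
```python
from h import *
S=load("side0.npz");T=load("top0.npz")
g=cv2.cvtColor(S.im,cv2.COLOR_BGR2GRAY).astype(float)
P=[]
for x,y in((268,263),(289,313)):
    r=3;p=g[y-r:y+r+1,x-r:x+r+1];w=np.clip(np.median(p)-10-p,0,None);yy,xx=np.mgrid[y-r:y+r+1,x-r:x+r+1]
    u=np.array([(w*xx).sum(),(w*yy).sum()])/w.sum();P.append(S.onz(u,42)[0]);print(u,P[-1].round(1))
print((P[0]+P[1])/2,np.linalg.norm(P[0]-P[1]),np.degrees(np.arctan2(-(P[0]-P[1])[0],(P[0]-P[1])[1])))
# triangulation of bores & tips between views
print(tri(T,[316.8,227.3],S,[268.4,263.5]),tri(T,[375.35,215.57],S,[288.8,312.8]))
print(tri(T,[168,222.3],S,[260,149.7]),tri(T,[234.3,207],S,[277.4,179]))
```

```text
[268.48028674 263.49820789] [ 499.5 -141.8   42. ]
[288.88817891 312.82108626] [ 538.  -328.2   42. ]
[ 518.78356747 -234.97050383   42.        ] 190.29887236267123 11.66422468063697
(array([ 501.713735  , -143.13841172,   43.38016428]), np.float64(3.508331137706765)) (array([ 540.08750105, -329.15394307,   43.4132272 ]), np.float64(3.4306600074011797))
(array([502.29159538, 290.0662178 , 198.0511235 ]), np.float64(4.51951535255409)) (array([548.97142311, 106.47329389, 178.94468443]), np.float64(4.367420437133853))
```

```bash
python3 -m crank '[[0.03,-0.05,0.03,0,1],[0.07,-0.1,0.05,-5,1],[0.11,-0.14,0.05,-10,1],[0.15,-0.18,0.05,-16,1],[0.19,-0.22,0.05,-22,1],[0.21,-0.265,0.05,-28,1],[0.23,-0.31,0.05,-34,1],[0.25,-0.355,0.05,-40,1],[0.265,-0.4,0.05,-46,1],[0.28,-0.445,0.05,-52,1],[0.29,-0.49,0.05,-58,1],[0.3,-0.53,0.05,-60.85,1]]'
```

```text
clock: 1.3
tcp_pos: [481.1, 90.9, 248.3]
orientation: [0.633, 0.774, -0.0, -0.0]
contact_force: [0.6, 0.1, 0.2]
gripper_width: 85.5
```

```bash
python3 -m crank '[[0.005,-0.045,0,0,1],[0.01,-0.09,0,0,1],[0.015,-0.135,0,0,1],[0.02,-0.18,-0.01,0,1],[0.025,-0.22,-0.03,0,1],[0.03,-0.26,-0.05,0,1],[0.033,-0.285,-0.08,0,1],[0.033,-0.302,-0.11,0,1],[0.033,-0.302,-0.14,0,1],[0.033,-0.302,-0.14,0,1],[0.033,-0.302,-0.14,0,1]]'
python3 - <<'E'
from workcell import robot
from h import *
for n in ("top","side"):
    d=robot.get_image(n);np.savez(f"{n}1.npz",**d);v=V(d);u=v.px([521,-236,76])[0].astype(int)
    cv2.imwrite(f"pics/{n}1.png",cv2.resize(v.im[u[1]-45:u[1]+45,u[0]-50:u[0]+50],None,fx=6,fy=6,interpolation=cv2.INTER_CUBIC))
s=robot.observe();print(s["tcp_pos"],s["orientation"],s["contact_force"])
E
```

```text
clock: 2.4
tcp_pos: [513.5, -208.9, 108.3]
orientation: [0.632, 0.775, -0.0, -0.001]
contact_force: [0.7, 0.1, -0.2]
gripper_width: 85.6
[ 514.9446732  -209.12782498  109.93523252] [6.31592929e-01 7.75299423e-01 3.14410217e-04 1.03826498e-03] [-0.55643239 -0.10873333  0.52265493]
```

View pics/top1.png

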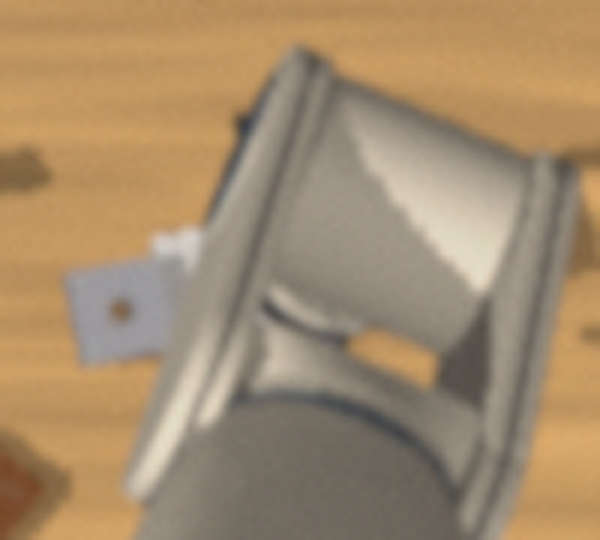

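View pics/side1.png

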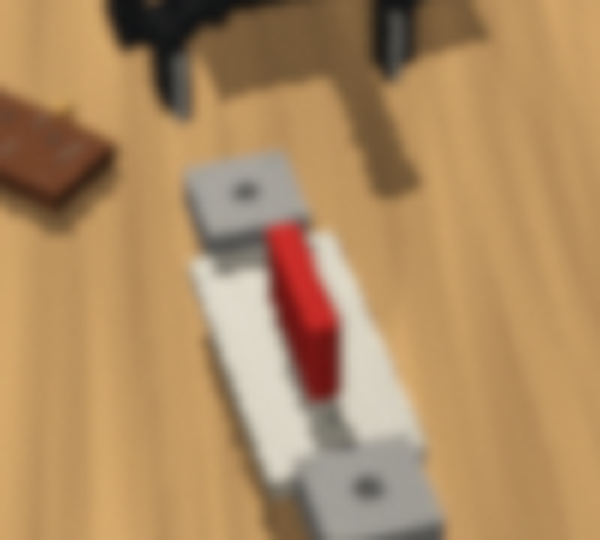

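```bash
python3 -m crank '[[0.0065,-0.0267,0,0,1],[0.0065,-0.0267,0,0,1],[0.0065,-0.0267,-0.01,0,1],[0.0065,-0.0267,-0.01,0,1],[0.0065,-0.0267,-0.01,0,1]]'
python3 - <<'E'
from workcell import robot
from h import *
for n in ("side",):
    d=robot.get_image(n);np.savez(f"{n}2.npz",**d);v=V(d);u=v.px([521,-236,76])[0].astype(int)
    cv2.imwrite(f"pics/{n}2.png",cv2.resize(v.im[u[1]-45:u[1]+45,u[0]-50:u[0]+50],None,fx=6,fy=6,interpolation=cv2.INTER_CUBIC))
s=robot.observe();print(s["tcp_pos"],s["orientation"],s["contact_force"],s["clock"])
E
```

```text
clock: 3.0
tcp_pos: [520.0, -235.0, 98.3]
orientation: [0.632, 0.775, -0.0, -0.0]
contact_force: [0.4, -0.5, 0.2]
gripper_width: 85.5
[ 520.17852017 -235.15984789   98.40525641] [ 6.31592498e-01  7.75300490e-01 -3.46933883e-05 -2.56060356e-04] [-0.26978854 -0.47979225 -0.26634088] 3.05
```

View pics/side2.png

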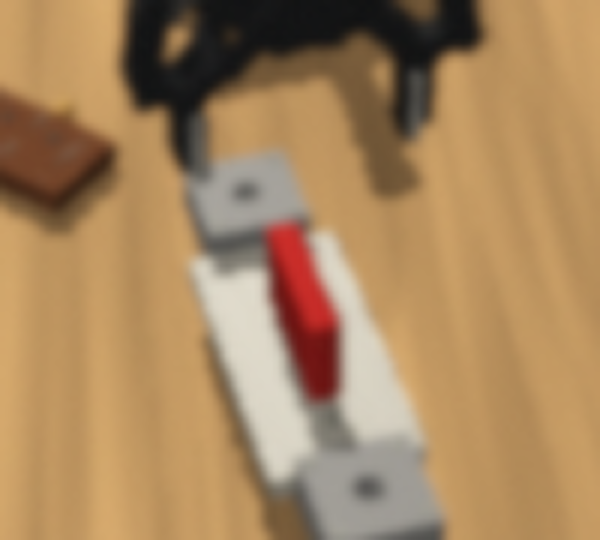

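```bash
python3 -m crank '[[0.001,-0.0005,-0.015,0,1],[0.001,-0.0005,-0.03,0,1],[0.001,-0.0005,-0.042,0,1],[0.001,-0.0005,-0.052,0,1],[0.001,-0.0005,-0.057,0,1],[0.001,-0.0005,-0.06,0,1],[0.001,-0.0005,-0.06,0,1],[0.001,-0.0005,-0.06,0,1]]'
python3 - <<'E'
from workcell import robot
from h import *
for n in ("side",):
    d=robot.get_image(n);np.savez(f"{n}3.npz",**d);v=V(d);u=v.px([521,-236,76])[0].astype(int)
    cv2.imwrite(f"pics/{n}3.png",cv2.resize(v.im[u[1]-45:u[1]+45,u[0]-50:u[0]+50],None,fx=6,fy=6,interpolation=cv2.INTER_CUBIC))
s=robot.observe();print(s["tcp_pos"],s["contact_force"],s["clock"])
E
```

```text
clock: 3.85
tcp_pos: [521.7, -236.5, 38.7]
orientation: [0.632, 0.775, 0.0, 0.0]
contact_force: [-0.0, -0.3, 0.2]
gripper_width: 85.6
[ 521.77340188 -236.52843924   38.87004523] [-0.34266234  0.33953697 -0.15084951] 3.9
```

View pics/side3.png

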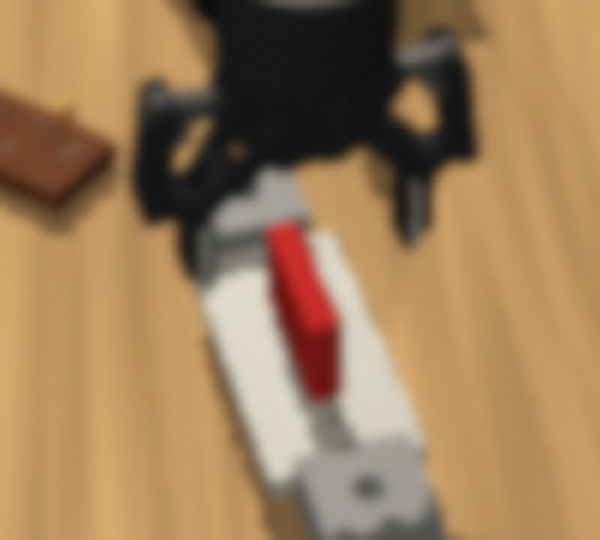

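```bash
python3 -m crank '[[0,0,0,0,0.3],[0,0,0,0,0],[0,0,0,0,-0.3],[0,0,0,0,-0.5],[0,0,0,0,-0.7],[0,0,0,0,-1],[0,0,0,0,-1],[0,0,0,0,-1],[0,0,0,0,-1],[0,0,0,0,-1],[0,0,0,0,-1],[0,0,0,0,-1]]'
```

```text
clock: 5.1
tcp_pos: [521.3, -236.4, 38.7]
orientation: [0.632, 0.775, -0.0, -0.0]
contact_force: [-1.9, -0.4, 4.9]
gripper_width: 13.6
```

```bash
python3 -m crank '[[0,0,0.002,0,-1],[0,0,0.005,0,-1],[0,0,0.01,0,-1],[0,0,0.02,0,-1],[0,0,0.02,0,-1],[0,0,0.02,0,-1]]'
python3 - <<'E'
from workcell import robot
from h import *
for n in ("side",):
    d=robot.get_image(n);np.savez(f"{n}4.npz",**d);v=V(d);u=v.px([521,-236,76])[0].astype(int)
    cv2.imwrite(f"pics/{n}4.png",cv2.resize(v.im[u[1]-45:u[1]+45,u[0]-50:u[0]+50],None,fx=6,fy=6,interpolation=cv2.INTER_CUBIC))
s=robot.observe();print(s["tcp_pos"],s["contact_force"],s["moment"],s["clock"])
E
```

```text
clock: 5.7
tcp_pos: [521.8, -236.5, 58.9]
orientation: [0.632, 0.775, 0.0, 0.001]
contact_force: [0.6, -0.4, -4.3]
gripper_width: 13.4
[ 521.46418859 -236.34368715   58.62851284] [-0.61264393 -0.06374726 -4.65269483] [-0.03399169  0.01136266 -0.00368048] 5.75
```

View pics/side4.png

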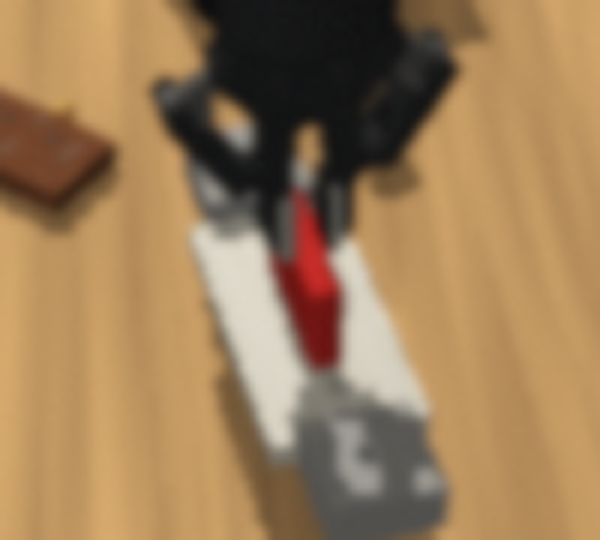

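```bash
python3 -m crank '[[0,0,0.02,0,-1],[0,0,0.05,0,-1],[0,0,0.085,0,-1],[0,0,0.12,0,-1],[0,0,0.15,0,-1],[0,0.01,0.175,0,-1],[0,0.025,0.19,0,-1],[0,0.045,0.195,0,-1],[0,0.07,0.195,0,-1],[0,0.1,0.195,0,-1],[0,0.13,0.195,0,-1],[0,0.16,0.195,0,-1]]'
python3 -m crank '[[0,0.03,0,0,-1],[0,0.06,0,0,-1],[0,0.09,0,0,-1],[0,0.12,0,0.5,-1],[0,0.15,0,1,-1],[0,0.18,0,1.5,-1],[0,0.205,0,2,-1],[0,0.225,0,2.65,-1],[0,0.24,0,2.65,-1],[0,0.245,0,2.65,-1],[0,0.245,0,2.65,-1]]'
python3 -c "
from workcell import robot
s=robot.observe();print(s['tcp_pos'],s['orientation'],s['contact_force'],s['moment'])"
```

```text
clock: 6.95
tcp_pos: [520.3, -74.4, 252.5]
orientation: [0.632, 0.775, -0.0, -0.001]
contact_force: [0.7, 0.7, -4.7]
gripper_width: 13.2
clock: 8.05
tcp_pos: [521.0, 169.1, 253.0]
orientation: [0.613, 0.79, -0.0, -0.0]
contact_force: [-0.7, -0.4, -4.9]
gripper_width: 13.3
[520.96224061 169.05300148 252.97812297] [ 6.13373025e-01  7.89793217e-01 -4.12492521e-04 -1.90879385e-04] [-0.73940345 -0.37157405 -4.91638098] [-0.02042607 -0.01465537  0.00075756]
```

```bash
python3 -m crank '[[0.002,0.01,0,0,-1],[0.0046,0.02,0,0,-1],[0.0046,0.0292,0,0,-1],[0.0046,0.0292,0,0,-1],[0.0046,0.0292,0,0,-1],[0.0046,0.0292,0,0,-1]]'
python3 - <<'E'
from workcell import robot
from h import *
for n,w in (("side",1),("top",1)):
    d=robot.get_image(n);np.savez(f"{n}5.npz",**d);v=V(d);u=v.px([525,198,220])[0].astype(int);print(n,u-[65,50])
    cv2.imwrite(f"pics/{n}5.png",cv2.resize(v.im[u[1]-50:u[1]+50,u[0]-65:u[0]+65],None,fx=6,fy=6,interpolation=cv2.INTER_CUBIC))
s=robot.observe();print(s["tcp_pos"],s["orientation"],s["contact_force"],s["moment"],s["clock"])
E
```

```text
clock: 8.65
tcp_pos: [525.9, 197.6, 253.3]
orientation: [0.614, 0.79, -0.0, -0.0]
contact_force: [0.2, 0.8, -4.9]
gripper_width: 13.2
side [203 105]
top [134 164]
[525.93958075 197.58361386 253.40159593] [ 6.13852610e-01  7.89420652e-01 -8.87532044e-05  6.15096920e-06] [ 0.49340625 -0.03099202 -4.88917042] [-0.01830863 -0.00372383  0.00471605] 8.75
```

View pics/side5.png

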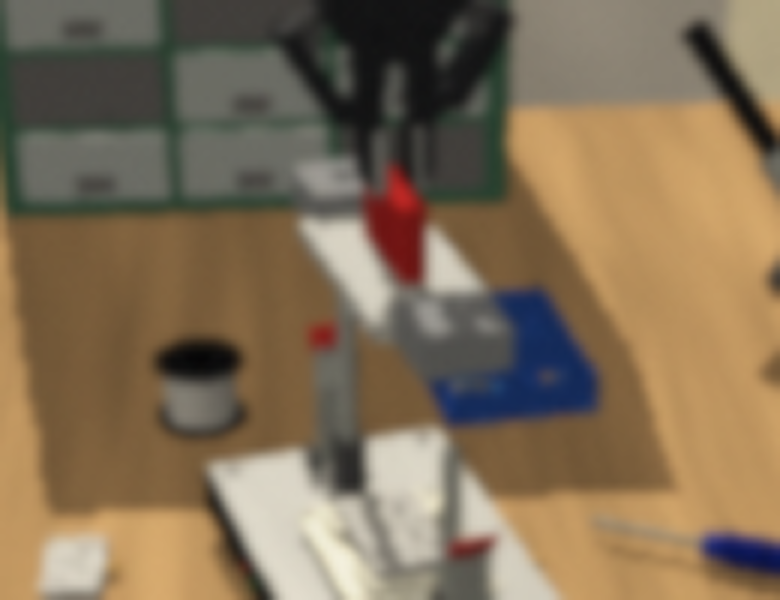

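View pics/top5.png

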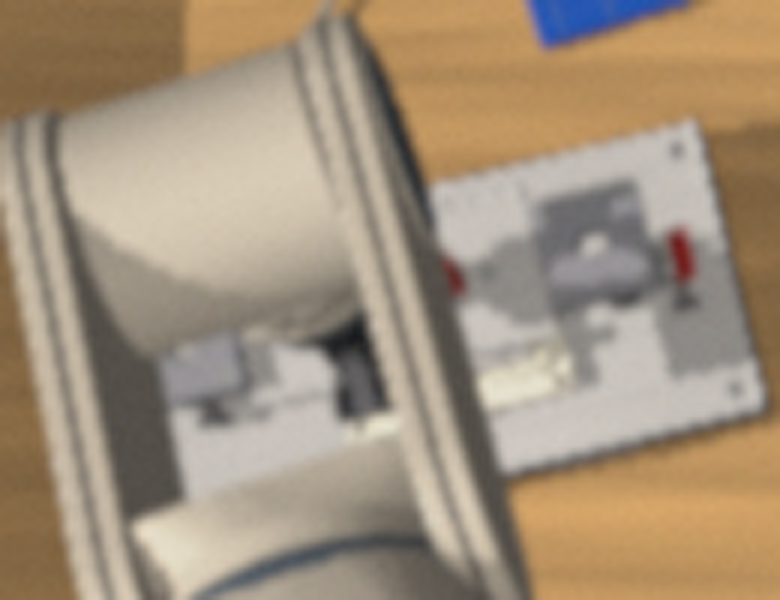

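Run:
```python
from h import *
T=load("top5.npz");S=load("side5.npz")
C=T.cloud();x0,x1,y0,y1=215,248,188,220
sub=C[y0:y1,x0:x1]
m=((sub[...,2]>240)&(sub[...,2]<275)).astype(np.uint8)
print(m.sum(),np.median(sub[m>0],axis=0))
for r in m: print(''.join('#' if k else '.' for k in r))
cs,_=cv2.findContours(m,cv2.RETR_EXTERNAL,cv2.CHAIN_APPROX_NONE);c=max(cs,key=cv2.contourArea)[:,0]+[x0,y0]
P=T.onz(c,256.7)[:,:2].astype(np.float32);print(cv2.minAreaRect(P))
g=cv2.cvtColor(T.im,cv2.COLOR_BGR2GRAY).astype(float)
print(g[200:210,226:240].astype(int))
print(T.px([[549.4,105.5,256.7],[549.4,105.5,232.7]]), T.px([[551.3,106.9,256.7],[551.3,106.9,178]]))
```

```text
559 [546.24590457 121.70905041 255.31245281]
.................................
.................................
.................................
.................................
.................................
.......................##........
...................######........
...####........##########........
##.####....###############.......
###########.##############.......
#########.################.......
###############.##########.......
#####.#####################......
###########################......
#######.#########.#########......
##.#############....#######......
################....########.....
################....#######......
#################..#########.....
############################.....
######.######################....
#############################....
#############################....
#############################....
##########################.......
##################.###...........
#################................
##############...................
############.....................
############.....................
###.########.....................
############.....................
((545.3287963867188, 115.96251678466797), (67.15150451660156, 77.68787384033203), 6.194594860076904)
[[107 105 105 106 106 108 106 107 107 114 120 118 113 113]
 [109 106 107 107 105 104 104 105 105 107 110 109 108 107]
 [108 106 107 105 101 107 115 121 118 113 108 108 105 105]
 [105 105 108 103 108 133 151 158 148 125 110 109 108 108]
 [107 107 107 104 118 156 179 180 167 139 119 115 112 111]
 [106 112 112 113 132 167 182 179 164 145 134 132 127 121]
 [116 122 128 130 144 163 170 161 154 148 145 146 142 137]
 [127 137 142 145 149 154 153 149 149 148 151 150 150 147]
 [138 150 150 151 152 150 149 148 149 150 151 150 147 150]
 [144 149 148 150 150 149 149 148 146 142 144 144 144 141]]
[[232.27725079 204.85130978]
 [233.02555762 205.84081027]] [[231.7706687  204.14979095]
 [234.15442443 207.30371734]]
```

Run:
```python
from h import *
S=load("side5.npz")
im=cv2.resize(S.im[145:175,260:295],None,fx=20,fy=20,interpolation=cv2.INTER_CUBIC);cv2.imwrite("pics/zE.png",im)
th=np.radians(14.35);R=np.array([[np.cos(th),-np.sin(th)],[np.sin(th),np.cos(th)]])
c=np.array([525.9,197.6])
for x,y,z in((-25,-120,232.7),(25,-120,232.7),(-25,-120,256.7),(25,-120,256.7),(0,-95,256.7),(-8,-35,290),(8,-35,290)):
    u=S.px(np.r_[c+R@[x,y],z])[0];print((x,y,z),u.round(2),((u-[260,145]+.5)*20).round(0))
```

```text
(-25, -120, 232.7) [273.62 168.75] [282. 485.]
(25, -120, 232.7) [288.88 166.32] [588. 436.]
(-25, -120, 256.7) [273.6  161.71] [282. 344.]
(25, -120, 256.7) [289.03 159.33] [591. 297.]
(0, -95, 256.7) [278.65 157.08] [383. 252.]
(-8, -35, 290) [270.04 139.99] [211. -90.]
(8, -35, 290) [274.82 139.33] [ 306. -103.]
```

View pics/zE.png

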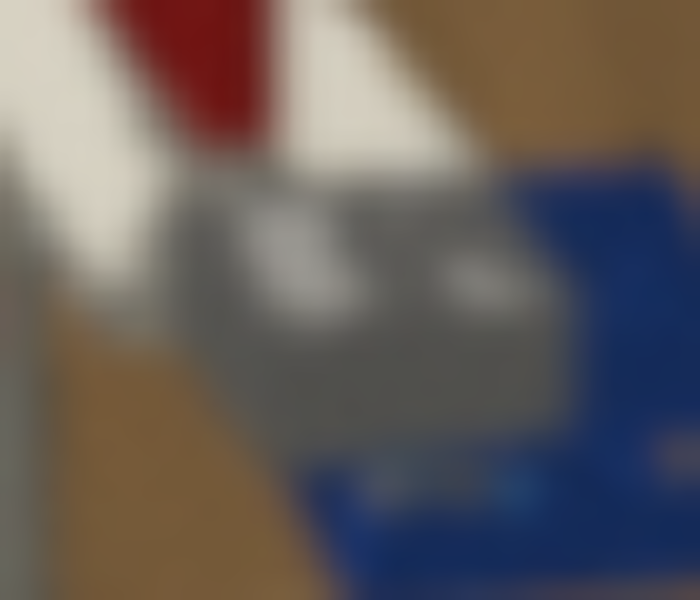

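```bash
python3 -m crank '[[-0.0008,0.0012,0,0.1,-1],[-0.0008,0.0012,-0.005,0.1,-1],[-0.0008,0.0012,-0.012,0.1,-1],[-0.0008,0.0012,-0.02,0.1,-1],[-0.0008,0.0012,-0.026,0.1,-1],[-0.0008,0.0012,-0.03,0.1,-1],[-0.0008,0.0012,-0.03,0.1,-1],[-0.0008,0.0012,-0.03,0.1,-1]]'
python3 - <<'E'
from workcell import robot
from h import *
T=None
for n in ("side","top"):
    d=robot.get_image(n);np.savez(f"{n}6.npz",**d);v=V(d)
    if n=="side": cv2.imwrite("pics/side6.png",cv2.resize(v.im[125:200,230:320],None,fx=8,fy=8,interpolation=cv2.INTER_CUBIC))
    else:
        C=v.cloud();sub=C[188:222,222:250,2];
        for r in (sub>200)&(sub<245): print(''.join('#' if k else '.' for k in r))
        cv2.imwrite("pics/top6.png",cv2.resize(v.im[185:230,150:255],None,fx=7,fy=7,interpolation=cv2.INTER_CUBIC))
        T=v
s=robot.observe();print(s["tcp_pos"],s["orientation"],s["contact_force"],s["moment"],s["clock"])
p=s["tcp_pos"];th=np.radians(14.35);b=np.r_[p[:2]+95*np.array([np.sin(th),-np.cos(th)]),0]
print(T.px([b+[0,0,p[2]+3.3],b+[0,0,p[2]-20.7]]))
E
```

```text
clock: 9.55
tcp_pos: [525.3, 199.1, 223.4]
orientation: [0.613, 0.79, -0.0, -0.0]
contact_force: [-0.3, 0.6, -3.9]
gripper_width: 13.6
............................
............................
............................
............................
............................
............................
............................
..............##.#..........
..........########..........
......#############.........
#.#################.........
###################.........
###################.........
####################........
####################........
####################........
##########...#######........
##########...########.......
#########....########.......
##########..#####.###.......
########.############.......
######################......
######################......
######################......
######################......
####################........
###############.............
############................
########....................
#####.......................
#####.......................
######......................
######......................
##..........................
[525.46032428 199.20314955 223.71565255] [6.13040796e-01 7.90051193e-01 2.62812604e-04 1.61530810e-04] [ 0.89561324  0.59587849 -4.58019919] [-0.00749156 -0.0516408   0.03976688] 9.65
[[232.59277796 206.20748959]
 [233.31870536 207.15043314]]
```

View pics/side6.png

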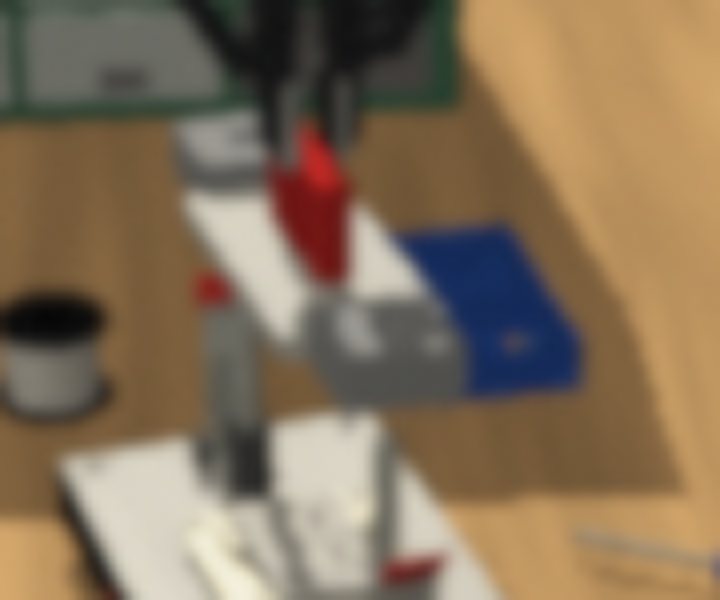

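View pics/top6.png

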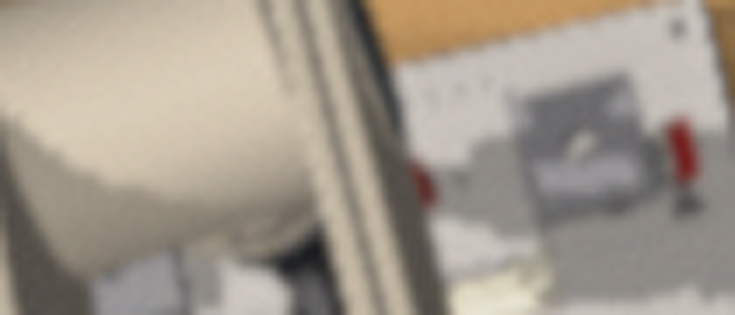

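Run:
```python
from h import *
th=np.radians(14.35);R=np.array([[np.cos(th),-np.sin(th)],[np.sin(th),np.cos(th)]])
for f,p in(("side5.npz",[525.9,197.6,253.4]),("side6.npz",[525.4,199.15,223.6])):
    S=load(f);p=np.array(p)
    L=S.px(np.r_[p[:2]+R@[-25,-120],p[2]-9])[0];Rt=S.px(np.r_[p[:2]+R@[25,-120],p[2]-9])[0]
    print(f,"pred",L.round(2),Rt.round(2))
    for y in range(int(L[1])-2,int(L[1])+4): print(y,[tuple(int(q) for q in S.im[y,x]) for x in list(range(int(L[0])-3,int(L[0])+4))],'|',[tuple(int(q) for q in S.im[y,x]) for x in list(range(int(Rt[0])-3,int(Rt[0])+4))])
```

```text
side5.npz pred [273.61 165.34] [288.95 162.93]
163 [(74, 85, 92), (78, 83, 86), (79, 83, 84), (78, 82, 82), (77, 80, 81), (77, 80, 81), (77, 80, 81)] | [(77, 80, 81), (76, 79, 80), (78, 75, 73), (82, 64, 56), (86, 52, 36), (89, 44, 23), (89, 43, 20)]
164 [(70, 85, 98), (76, 84, 89), (79, 83, 85), (78, 81, 82), (76, 80, 81), (75, 79, 80), (76, 80, 80)] | [(77, 80, 80), (76, 78, 78), (78, 74, 72), (81, 63, 56), (87, 51, 36), (88, 44, 23), (89, 43, 21)]
165 [(65, 85, 103), (73, 85, 95), (77, 84, 88), (77, 81, 83), (77, 80, 81), (76, 80, 80), (76, 80, 81)] | [(77, 78, 77), (78, 76, 75), (79, 71, 67), (83, 61, 52), (88, 50, 33), (90, 45, 24), (91, 44, 21)]
166 [(61, 88, 110), (67, 86, 102), (74, 85, 93), (76, 82, 85), (77, 81, 82), (76, 79, 79), (77, 79, 80)] | [(82, 71, 66), (82, 67, 60), (82, 62, 53), (87, 55, 42), (91, 48, 29), (93, 45, 22), (94, 45, 23)]
167 [(59, 89, 114), (63, 88, 110), (68, 85, 99), (73, 81, 88), (76, 78, 79), (78, 75, 74), (80, 74, 72)] | [(89, 61, 50), (87, 56, 41), (87, 52, 36), (89, 48, 30), (92, 46, 24), (95, 46, 22), (96, 47, 25)]
168 [(57, 89, 116), (60, 89,
[... 782 characters left out ...]
 (81, 60, 54), (84, 50, 38), (87, 48, 33), (88, 49, 33)]
174 [(64, 88, 109), (71, 86, 99), (76, 84, 89), (78, 83, 84), (77, 81, 82), (76, 80, 81), (76, 81, 82)] | [(73, 79, 82), (74, 78, 81), (75, 74, 77), (76, 66, 70), (77, 61, 63), (78, 60, 61), (79, 63, 64)]
175 [(68, 95, 118), (76, 96, 112), (81, 94, 102), (84, 91, 94), (85, 90, 92), (85, 91, 93), (80, 88, 91)] | [(68, 82, 94), (69, 82, 96), (68, 82, 98), (67, 81, 99), (67, 78, 97), (67, 78, 95), (66, 77, 94)]
176 [(106, 129, 147), (110, 130, 144), (109, 124, 134), (105, 116, 121), (111, 120, 124), (114, 125, 131), (102, 116, 124)] | [(62, 87, 108), (63, 89, 112), (63, 91, 115), (62, 91, 118), (61, 89, 116), (59, 87, 113), (58, 86, 110)]
```

Run:
```python
from h import *
S=load("side0.npz");g=cv2.cvtColor(S.im,cv2.COLOR_BGR2GRAY)
for y in (180,182,184,186,188): print(y,"from 271",g[y,271:286].tolist())
for y in (151,153,155,157): print(y,"from 254",S.im[y,254:268,2].tolist(),S.im[y,254:268,0].tolist())
th=np.radians(14.35);R=np.array([[np.cos(th),-np.sin(th)],[np.sin(th),np.cos(th)]])
for z in(178,172,160,150): print(z,S.px(np.r_[[527.7,198.9]+R@[0,-95],z]),S.px(np.r_[[527.7,198.9]+R@[0,95],z+18]))
```

```text
180 from 271 [218, 216, 214, 215, 208, 183, 149, 121, 105, 97, 98, 97, 100, 102, 101]
182 from 271 [219, 220, 219, 217, 205, 172, 130, 111, 117, 119, 110, 102, 101, 102, 102]
184 from 271 [218, 219, 219, 217, 205, 171, 129, 115, 140, 165, 163, 137, 112, 104, 104]
186 from 271 [216, 221, 220, 213, 204, 175, 132, 116, 145, 186, 200, 188, 156, 125, 111]
188 from 271 [204, 213, 220, 226, 223, 192, 139, 117, 145, 186, 208, 211, 200, 181, 162]
151 from 254 [120, 119, 118, 119, 119, 121, 119, 111, 111, 117, 118, 118, 118, 122] [58, 58, 58, 63, 75, 92, 98, 86, 70, 61, 58, 58, 58, 60]
153 from 254 [122, 122, 120, 119, 115, 111, 104, 101, 107, 116, 117, 117, 116, 120] [59, 59, 58, 62, 72, 84, 89, 81, 69, 61, 57, 57, 57, 59]
155 from 254 [123, 123, 122, 121, 118, 112, 103, 100, 108, 115, 118, 117, 117, 117] [60, 60, 60, 62, 71, 83, 87, 81, 70, 61, 58, 56, 57, 58]
157 from 254 [124, 124, 125, 125, 121, 113, 105, 100, 108, 116, 119, 117, 116, 116] [60, 60, 59, 60, 68, 82, 88, 81, 70, 61, 59, 57, 56, 58]
178 [[279.04624754 179.0572073 ]] [[261.4120288  150.01641056]]
172 [[279.03598115 180.6852032 ]] [[261.4447081  151.55111891]]
160 [[279.01561018 183.91553716]] [[261.50960279 154.59874833]]
150 [[278.99879716 186.58166806]] [[261.56321437 157.11649281]]
```

```bash
python3 -m crank '[[-0.0007,-0.0005,0,0,-1],[-0.0007,-0.0005,-0.002,0,-1],[-0.0007,-0.0005,-0.004,0,-1],[-0.0007,-0.0005,-0.005,0,-1],[-0.0007,-0.0005,-0.005,0,-1]]'
python3 -m crank '[[0,0,-0.0005,0,-1],[0,0,-0.001,0,-1],[0,0,-0.0015,0,-1],[0,0,-0.002,0,-1],[0,0,-0.0025,0,-1],[0,0,-0.003,0,-1],[0,0,-0.003,0,-1]]'
python3 -c "
from workcell import robot
s=robot.observe();print(s['tcp_pos'],s['contact_force'],s['moment'])"
```

```text
clock: 10.15
tcp_pos: [524.3, 198.5, 218.2]
orientation: [0.613, 0.79, -0.0, -0.0]
contact_force: [0.3, -0.0, -5.6]
gripper_width: 13.0
clock: 10.85
tcp_pos: [524.5, 198.6, 215.3]
orientation: [0.613, 0.79, -0.0, -0.0]
contact_force: [-0.9, 0.3, -4.9]
gripper_width: 13.8
[524.46848387 198.55003301 215.33422152] [-0.89497817  0.29748673 -4.93451565] [-0.01336756 -0.01612247 -0.0320291 ]
```

```bash
python3 -m crank '[[0,0,-0.0005,0,-1],[0,0,-0.001,0,-1],[0,0,-0.0015,0,-1],[0,0,-0.002,0,-1],[0,0,-0.0025,0,-1],[0,0,-0.003,0,-1]]'
python3 -c "
from workcell import robot
s=robot.observe();print(s['tcp_pos'],s['contact_force'],s['moment'])"
python3 -m crank '[[0,0,-0.0005,0,-1],[0,0,-0.001,0,-1],[0,0,-0.0015,0,-1],[0,0,-0.002,0,-1],[0,0,-0.0025,0,-1],[0,0,-0.003,0,-1]]'
python3 -c "
from workcell import robot
s=robot.observe();print(s['tcp_pos'],s['contact_force'],s['moment'])"
```

```text
clock: 11.45
tcp_pos: [524.5, 198.6, 212.4]
orientation: [0.613, 0.79, 0.0, 0.0]
contact_force: [-0.3, -0.2, -5.5]
gripper_width: 13.4
[524.54203351 198.58488677 212.36687729] [-0.32368678 -0.23333103 -5.4533671 ] [ 0.04756329 -0.0192221  -0.01162695]
clock: 12.05
tcp_pos: [524.6, 198.6, 209.4]
orientation: [0.613, 0.79, 0.0, 0.0]
contact_force: [0.0, -0.5, -4.1]
gripper_width: 13.1
[524.5527938  198.60642775 209.4058306 ] [ 0.03070755 -0.4961785  -4.07569587] [ 0.09516225 -0.06124805 -0.03813355]
```

Run:
```python
from workcell import robot
from h import *
d=robot.get_image("side");np.savez("side7.npz",**d);v=V(d);cv2.imwrite("pics/side7.png",cv2.resize(v.im[130:205,230:320],None,fx=8,fy=8,interpolation=cv2.INTER_CUBIC))
d=robot.get_image("top");np.savez("top7.npz",**d);v=V(d);cv2.imwrite("pics/top7.png",cv2.resize(v.im[185:240,150:255],None,fx=7,fy=7,interpolation=cv2.INTER_CUBIC))
```

```text
(no output)
```

View pics/side7.png

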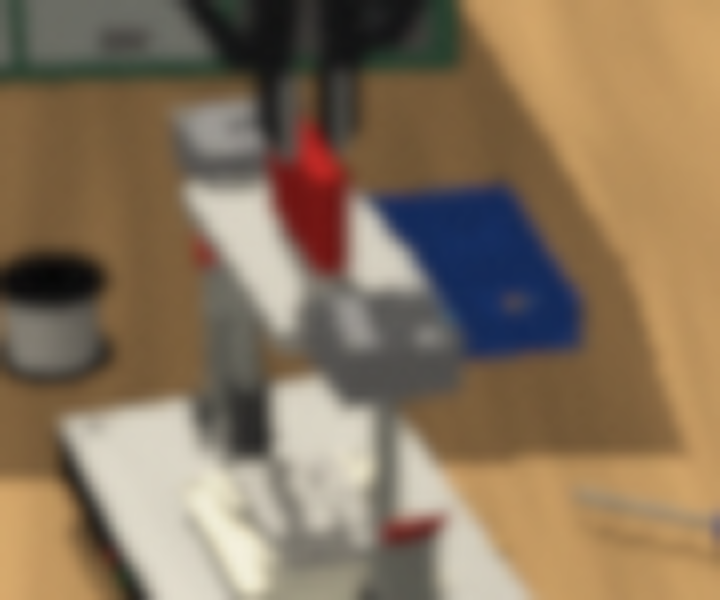

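View pics/top7.png

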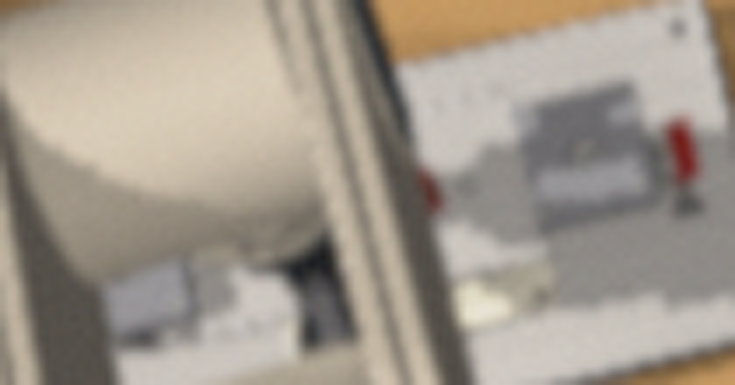

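```bash
python3 -m crank '[[0,0,-0.0008,0,-1],[0,0,-0.0016,0,-1],[0,0,-0.0024,0,-1],[0,0,-0.0032,0,-1],[0,0,-0.004,0,-1],[0,0,-0.004,0,-1]]'
python3 -c "
from workcell import robot
s=robot.observe();print(s['tcp_pos'],s['contact_force'],s['moment'])"
python3 -m crank '[[0,0,-0.0008,0,-1],[0,0,-0.0016,0,-1],[0,0,-0.0024,0,-1],[0,0,-0.0032,0,-1],[0,0,-0.004,0,-1],[0,0,-0.004,0,-1]]'
python3 -c "
from workcell import robot
s=robot.observe();print(s['tcp_pos'],s['contact_force'],s['moment'])"
```

```text
clock: 12.75
tcp_pos: [524.4, 198.6, 205.3]
orientation: [0.613, 0.79, -0.0, -0.0]
contact_force: [0.9, 0.4, -4.6]
gripper_width: 13.3
[524.42260529 198.5808651  205.26535833] [ 0.87639413  0.3722472  -4.62849131] [ 0.09945011 -0.09992849 -0.05989642]
clock: 13.35
tcp_pos: [524.4, 198.6, 201.3]
orientation: [0.613, 0.79, -0.0, -0.0]
contact_force: [0.4, 0.9, -5.6]
gripper_width: 13.4
[524.43841091 198.57335694 201.2755899 ] [ 0.37030318  0.91822467 -5.56114662] [ 0.17603841 -0.07331013 -0.02042566]
```

```bash
cat > avg.py <<'E'
from workcell import robot
import numpy as np
F=[];M=[];P=[]
for i in range(8):
    robot.get_image("side");s=robot.observe();F.append(s["contact_force"]);M.append(s["moment"]);P.append(s["tcp_pos"])
print("F",np.mean(F,0).round(2),"M",np.mean(M,0).round(3),"sd",np.std(F,0).round(2),np.std(M,0).round(3),"P",np.mean(P,0).round(2),s["orientation"].round(4),s["gripper_width"],s["clock"])
E
python3 avg.py
```

```text
F [ 0.25  0.85 -4.95] M [ 0.174 -0.063 -0.023] sd [0.61 0.69 0.33] [0.019 0.028 0.013] P [524.46 198.62 201.4 ] [ 0.613   0.7901  0.     -0.    ] 13.49385702720709 13.75
```

```bash
python3 -m crank '[[0,0.0003,0,0,-1],[0,0.0006,0,0,-1],[0,0.0006,0,0,-1]]'; python3 avg.py
```

```text
clock: 14.05
tcp_pos: [524.5, 199.1, 201.4]
orientation: [0.613, 0.79, -0.0, 0.0]
contact_force: [0.2, -0.3, -5.0]
gripper_width: 13.4
F [ 0.54 -0.44 -5.06] M [-0.015 -0.065 -0.029] sd [0.42 0.48 0.38] [0.028 0.025 0.015] P [524.48 199.14 201.4 ] [ 0.613  0.79  -0.    -0.   ] 13.709927646370689 14.45
```

```bash
python3 -m crank '[[0.0003,0,-0.0005,0,-1],[0.0003,0,-0.001,0,-1],[0.0003,0,-0.002,0,-1],[0.0003,0,-0.003,0,-1],[0.0003,0,-0.004,0,-1],[0.0003,0,-0.005,0,-1],[0.0003,0,-0.005,0,-1]]'; python3 avg.py
```

```text
clock: 15.15
tcp_pos: [524.7, 199.1, 196.2]
orientation: [0.613, 0.79, -0.0, -0.0]
contact_force: [0.5, -0.4, -4.7]
gripper_width: 13.3
F [ 0.06 -0.05 -4.66] M [0.005 0.002 0.008] sd [0.41 0.71 0.52] [0.033 0.024 0.035] P [524.8  199.18 196.42] [0.6131 0.79   0.     0.    ] 13.118212434573172 15.55
```

```bash
python3 -m crank '[[0,0,-0.0005,0,-1],[0,0,-0.001,0,-1],[0,0,-0.0015,0,-1],[0,0,-0.002,0,-1],[0,0,-0.0025,0,-1],[0,0,-0.003,0,-1],[0,0,-0.003,0,-1]]'; python3 avg.py
```

```text
clock: 16.25
tcp_pos: [524.8, 199.2, 193.3]
orientation: [0.613, 0.79, -0.0, -0.0]
contact_force: [0.7, 0.5, -5.0]
gripper_width: 13.0
F [ 0.15 -0.2  -4.98] M [ 0.006 -0.011 -0.004] sd [0.78 0.74 0.34] [0.012 0.029 0.033] P [524.82 199.18 193.43] [0.6131 0.79   0.     0.    ] 13.41207437535689 16.65
```

```bash
python3 -m crank '[[0,0,-0.0005,0,-1],[0,0,-0.001,0,-1],[0,0,-0.002,0,-1],[0,0,-0.003,0,-1],[0,0,-0.004,0,-1],[0,0,-0.005,0,-1],[0,0,-0.006,0,-1],[0,0,-0.006,0,-1]]'; python3 avg.py;  python3 -m crank '[[0,0,-0.001,0,-1],[0,0,-0.002,0,-1],[0,0,-0.003,0,-1],[0,0,-0.004,0,-1],[0,0,-0.005,0,-1],[0,0,-0.006,0,-1],[0,0,-0.007,0,-1],[0,0,-0.007,0,-1]]'; python3 avg.py
```

```text
clock: 17.45
tcp_pos: [524.7, 199.2, 187.2]
orientation: [0.613, 0.79, -0.0, -0.0]
contact_force: [0.8, -0.2, -4.6]
gripper_width: 13.5
F [-0.41 -0.16 -4.89] M [ 0.    -0.02   0.011] sd [0.47 0.48 0.44] [0.02  0.042 0.027] P [524.81 199.19 187.43] [0.6131 0.79   0.     0.    ] 13.760018066707719 17.85
clock: 18.65
tcp_pos: [524.7, 199.2, 180.3]
orientation: [0.613, 0.79, -0.0, -0.0]
contact_force: [-0.0, -0.5, -4.2]
gripper_width: 13.4
F [ 0.28  0.08 -4.95] M [ 0.01  -0.014 -0.019] sd [0.36 0.5  0.4 ] [0.026 0.027 0.01 ] P [524.82 199.19 180.44] [0.613 0.79  0.    0.   ] 13.24941676192237 19.05
```

Both bores have cleared the noses and the forces are free. I'll look once more, then go on down.

```bash
python3 -m crank '[[0,0,-0.002,0,-1],[0,0,-0.004,0,-1],[0,0,-0.006,0,-1],[0,0,-0.008,0,-1],[0,0,-0.01,0,-1],[0,0,-0.012,0,-1],[0,0,-0.014,0,-1],[0,0,-0.016,0,-1],[0,0,-0.018,0,-1],[0,0,-0.02,0,-1],[0,0,-0.02,0,-1]]'; python3 avg.py
python3 - <<'E'
from workcell import robot
from h import *
d=robot.get_image("side");v=V(d);cv2.imwrite("pics/side8.png",cv2.resize(v.im[130:205,230:320],None,fx=8,fy=8,interpolation=cv2.INTER_CUBIC))
E
```

```text
clock: 20.15
tcp_pos: [524.7, 199.1, 160.1]
orientation: [0.613, 0.79, -0.0, -0.0]
contact_force: [0.5, 0.0, -5.3]
gripper_width: 13.3
F [ 0.46  0.08 -5.32] M [-0.004  0.004  0.003] sd [0.37 0.32 0.24] [0.021 0.034 0.021] P [524.83 199.19 160.46] [6.130e-01 7.901e-01 1.000e-04 0.000e+00] 13.23984832983368 20.55
```

View pics/side8.png

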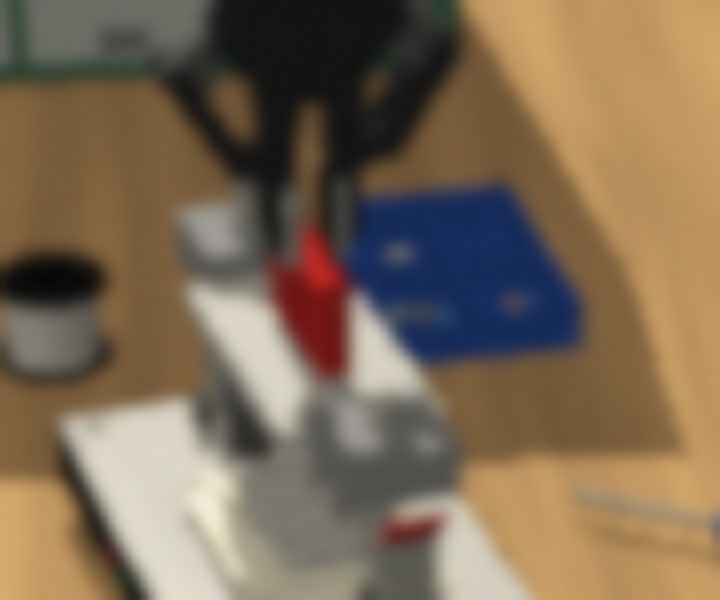

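Run:
```python
from workcell import robot
from h import *
d=robot.get_image("side");np.savez("side9.npz",**d);v=V(d);cv2.imwrite("pics/side9.png",cv2.resize(v.im[138:198,240:300],None,fx=10,fy=10,interpolation=cv2.INTER_CUBIC))
d=robot.get_image("top");np.savez("top9.npz",**d);t=V(d);cv2.imwrite("pics/top9.png",cv2.resize(t.im[190:245,150:255],None,fx=7,fy=7,interpolation=cv2.INTER_CUBIC))
print(v.cloud()[148:166,255:265,2].astype(int))
```

```text
[[  4 256 256 255 255 249 249 248 253 251]
 [  1 251 252 254 252 249 247 248 250 250]
 [  2   3 248 249 249 249 248 243 245 244]
 [  4   4   0 243 246 245 240 240 242 243]
 [  2   0   3   4 239 190 236 234 237 238]
 [  2   0   2   0 186 188 184 229 232 234]
 [  4   3   1   3 182 182 181 226 228 227]
 [  3 163 168 164 179 178 178 222 225 223]
 [165 166 166 166 174 174 173 214 221 220]
 [168 165 167 166 170 171 171 213 218 217]
 [165 164 168 167 165 168 164 209 215 212]
 [166 164 166 165 162 165 165 207 211 210]
 [166 165 167 164 167 166 166 167 207 206]
 [164 163 164 165 165 167 162 162 200 202]
 [164 163 163 162 164 160 159 161 179 187]
 [159 160 160 159 156 159 155 155 179 183]
 [156 157 154 153 153 152 154 153 170 177]
 [153 152 153 154 155 154 154 152 168 173]]
```

View pics/side9.png

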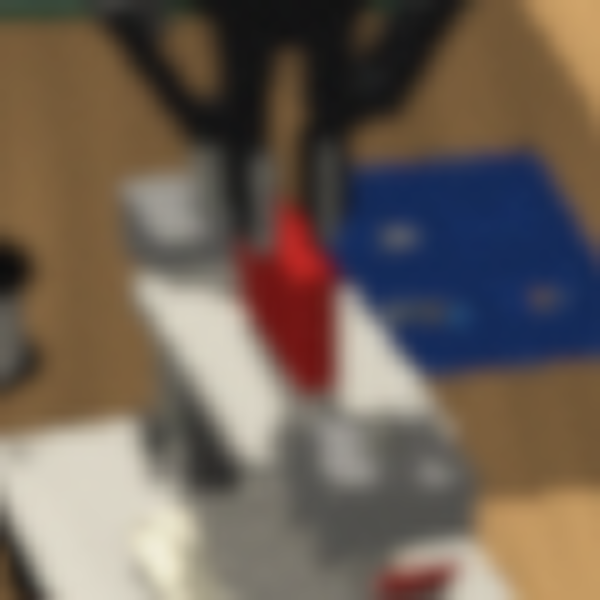

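View pics/top9.png

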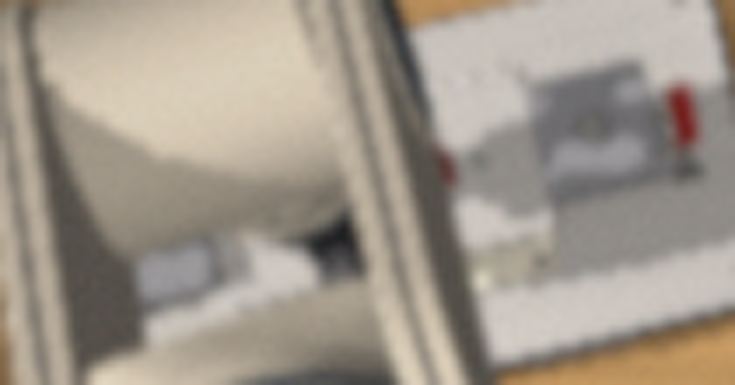

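```bash
python3 -m crank '[[0,0,-0.002,0,-1],[0,0,-0.004,0,-1],[0,0,-0.006,0,-1],[0,0,-0.008,0,-1],[0,0,-0.01,0,-1],[0,0,-0.012,0,-1],[0,0,-0.013,0,-1],[0,0,-0.014,0,-1],[0,0,-0.014,0,-1]]'; python3 avg.py; python3 -m crank '[[0,0,-0.001,0,-1],[0,0,-0.002,0,-1],[0,0,-0.003,0,-1],[0,0,-0.004,0,-1],[0,0,-0.005,0,-1],[0,0,-0.006,0,-1],[0,0,-0.006,0,-1]]'; python3 avg.py
```

```text
clock: 21.6
tcp_pos: [524.8, 199.2, 146.3]
orientation: [0.613, 0.79, -0.0, -0.0]
contact_force: [0.4, -0.5, -5.1]
gripper_width: 13.3
F [ 0.24  0.1  -4.91] M [ 0.015 -0.009 -0.017] sd [0.73 0.33 0.6 ] [0.022 0.036 0.029] P [524.81 199.19 146.46] [0.613  0.7901 0.     0.    ] 13.251293312690835 22.0
clock: 22.7
tcp_pos: [525.0, 199.2, 140.6]
orientation: [0.613, 0.79, 0.0, 0.0]
contact_force: [-0.0, -0.3, -2.7]
gripper_width: 13.2
F [-0.24  0.17 -2.33] M [ 0.019 -0.075  0.013] sd [0.42 0.45 0.84] [0.019 0.029 0.024] P [524.97 199.23 140.54] [6.130e-01 7.901e-01 1.000e-04 1.000e-04] 13.551648472405724 23.1
```

```bash
python3 -m crank '[[0,0,-0.001,0,-1],[0,0,-0.002,0,-1],[0,0,-0.003,0,-1],[0,0,-0.004,0,-1],[0,0,-0.005,0,-1],[0,0,-0.006,0,-1],[0,0,-0.007,0,-1],[0,0,-0.008,0,-1],[0,0,-0.008,0,-1]]'; python3 avg.py; python3 -m crank '[[0,0,-0.001,0,-1],[0,0,-0.002,0,-1],[0,0,-0.003,0,-1],[0,0,-0.004,0,-1],[0,0,-0.005,0,-1],[0,0,-0.006,0,-1],[0,0,-0.007,0,-1],[0,0,-0.008,0,-1],[0,0,-0.008,0,-1]]'; python3 avg.py
```

```text
clock: 24.0
tcp_pos: [525.0, 199.3, 132.5]
orientation: [0.613, 0.79, 0.0, 0.0]
contact_force: [1.2, -0.6, 1.9]
gripper_width: 13.3
F [0.33 0.1  1.86] M [ 0.021 -0.11  -0.002] sd [0.34 0.55 0.38] [0.028 0.036 0.036] P [524.95 199.23 132.48] [6.131e-01 7.900e-01 1.000e-04 1.000e-04] 13.519563749178669 24.4
clock: 25.3
tcp_pos: [524.5, 198.9, 124.0]
orientation: [0.613, 0.79, -0.0, -0.0]
contact_force: [1.1, 0.3, -4.3]
gripper_width: 13.2
F [ 1.66  0.24 -6.54] M [ 0.037 -0.288 -0.019] sd [0.49 0.55 0.93] [0.033 0.012 0.023] P [524.48 198.94 124.04] [ 6.13e-01  7.90e-01 -4.00e-04 -2.00e-04] 13.251660923460836 25.7
```

```bash
python3 -m crank '[[0.0003,0.0001,0,0,-1],[0.0005,0.0002,0,0,-1],[0.0005,0.0002,0,0,-1]]'; python3 avg.py
```

```text
clock: 26.0
tcp_pos: [524.8, 199.3, 124.2]
orientation: [0.613, 0.79, -0.0, -0.0]
contact_force: [0.7, -0.4, -7.8]
gripper_width: 13.5
F [-0.8   0.11 -6.52] M [-0.039  0.168  0.007] sd [0.48 0.27 0.55] [0.023 0.062 0.026] P [524.93 199.29 124.27] [ 6.130e-01  7.901e-01 -2.000e-04 -2.000e-04] 13.35637065494864 26.4
```

```bash
python3 -m crank '[[-0.00015,0,-0.001,0,-1],[-0.00015,0,-0.002,0,-1],[-0.00015,0,-0.003,0,-1],[-0.00015,0,-0.004,0,-1],[-0.00015,0,-0.005,0,-1],[-0.00015,0,-0.006,0,-1],[-0.00015,0,-0.007,0,-1],[-0.00015,0,-0.008,0,-1],[-0.00015,0,-0.008,0,-1]]'; python3 avg.py;  python3 - <<'E'
from workcell import robot
from h import *
d=robot.get_image("side");np.savez("side10.npz",**d);v=V(d);cv2.imwrite("pics/side10.png",cv2.resize(v.im[145:215,230:310],None,fx=8,fy=8,interpolation=cv2.INTER_CUBIC))
E
```

```text
clock: 27.3
tcp_pos: [525.1, 199.4, 116.2]
orientation: [0.613, 0.79, -0.0, -0.0]
contact_force: [-0.0, -0.3, -4.4]
gripper_width: 13.1
F [ 0.88  0.08 -4.69] M [ 0.053 -0.178  0.011] sd [0.44 0.36 0.45] [0.037 0.025 0.025] P [525.09 199.36 116.26] [ 6.131e-01  7.900e-01 -1.000e-04 -1.000e-04] 13.348676612539817 27.7
```

View pics/side10.png

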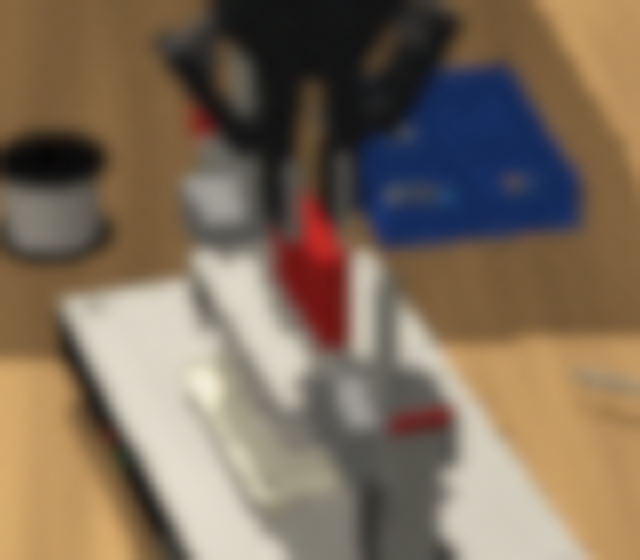

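```bash
python3 -m crank '[[0.0001,0,-0.0005,0,-1],[0.0001,0,-0.001,0,-1],[0.0001,0,-0.0015,0,-1],[0.0001,0,-0.002,0,-1],[0.0001,0,-0.0025,0,-1],[0.0001,0,-0.003,0,-1],[0.0001,0,-0.0035,0,-1],[0.0001,0,-0.004,0,-1],[0.0001,0,-0.004,0,-1]]'; python3 avg.py; python3 -m crank '[[0,0,-0.0005,0,-1],[0,0,-0.001,0,-1],[0,0,-0.0015,0,-1],[0,0,-0.002,0,-1],[0,0,-0.0025,0,-1],[0,0,-0.003,0,-1],[0,0,-0.003,0,-1]]'; python3 avg.py
```

```text
clock: 28.65
tcp_pos: [525.2, 199.4, 112.3]
orientation: [0.613, 0.79, -0.0, -0.0]
contact_force: [-0.1, 0.5, -2.9]
gripper_width: 13.5
F [ 0.36 -0.12 -3.94] M [ 0.022 -0.068 -0.013] sd [0.33 0.43 0.47] [0.019 0.03  0.032] P [525.22 199.37 112.34] [ 0.6131  0.79   -0.     -0.    ] 13.380508672064613 29.05
clock: 29.75
tcp_pos: [525.4, 199.5, 109.7]
orientation: [0.613, 0.79, 0.0, 0.0]
contact_force: [-1.4, 0.5, 3.2]
gripper_width: 13.5
F [-1.85  0.32  4.03] M [0.051 0.274 0.001] sd [0.5  0.33 0.57] [0.025 0.044 0.016] P [525.37 199.47 109.6 ] [6.131e-01 7.900e-01 1.000e-04 1.000e-04] 13.264906868434846 30.15
```

```bash
python3 -m crank '[[-0.0002,0,-0.0005,0,-1],[-0.0003,0,-0.001,0,-1],[-0.0003,0,-0.0015,0,-1],[-0.0003,0,-0.002,0,-1],[-0.0003,0,-0.002,0,-1]]'; python3 avg.py
```

```text
clock: 30.65
tcp_pos: [525.1, 199.4, 107.5]
orientation: [0.613, 0.79, 0.0, 0.0]
contact_force: [-1.4, 0.6, 1.8]
gripper_width: 13.2
F [-0.87  0.25  2.88] M [0.086 0.143 0.013] sd [0.7  0.76 0.46] [0.021 0.033 0.021] P [524.98 199.39 107.32] [ 0.613   0.7901 -0.      0.    ] 13.319856730818147 31.05
```

```bash
python3 -m crank '[[-0.0001,0,-0.0005,0,-1],[-0.0001,0,-0.001,0,-1],[-0.0001,0,-0.001,0,-1]]'; python3 avg.py
```

```text
clock: 31.35
tcp_pos: [525.0, 199.4, 106.4]
orientation: [0.613, 0.79, 0.0, 0.0]
contact_force: [-1.6, 0.5, 3.2]
gripper_width: 13.3
F [-0.86  0.24  3.75] M [0.043 0.061 0.011] sd [0.57 0.47 0.66] [0.027 0.033 0.02 ] P [524.95 199.39 106.48] [6.131e-01 7.900e-01 1.000e-04 0.000e+00] 13.736901790663609 31.75
```

```bash
python3 -m crank '[[0,0,-0.0005,0,-1],[0,0,-0.001,0,-1],[0,0,-0.001,0,-1]]'; python3 avg.py; python3 -m crank '[[0,0,-0.0005,0,-1],[0,0,-0.001,0,-1],[0,0,-0.001,0,-1]]'; python3 avg.py
```

```text
clock: 32.05
tcp_pos: [525.0, 199.4, 105.8]
orientation: [0.613, 0.79, 0.0, 0.0]
contact_force: [-1.0, -0.6, 6.9]
gripper_width: 13.7
F [-1.65 -0.18  7.6 ] M [-0.032  0.217 -0.004] sd [0.59 0.41 0.4 ] [0.032 0.026 0.028] P [525.01 199.43 105.83] [6.130e-01 7.901e-01 1.000e-04 1.000e-04] 13.680064984574837 32.45
clock: 32.75
tcp_pos: [525.0, 199.4, 104.7]
orientation: [0.613, 0.79, 0.0, 0.0]
contact_force: [-0.6, -1.1, 5.7]
gripper_width: 13.5
F [-1.14  0.02  6.15] M [-0.004  0.15  -0.006] sd [0.54 0.32 0.38] [0.019 0.018 0.019] P [524.97 199.41 104.66] [6.13e-01 7.90e-01 1.00e-04 1.00e-04] 13.294309573669773 33.15
```

```bash
python3 -m crank '[[-0.0002,0,-0.0005,0,-1],[-0.0002,0,-0.001,0,-1],[-0.0002,0,-0.001,0,-1]]'; python3 avg.py; python3 -m crank '[[0,0,-0.0005,0,-1],[0,0,-0.0005,0,-1]]'; python3 avg.py
```

```text
clock: 33.45
tcp_pos: [525.1, 199.5, 104.2]
orientation: [0.613, 0.79, 0.0, 0.0]
contact_force: [-2.2, -0.9, 10.7]
gripper_width: 13.1
F [-1.93 -0.74 10.41] M [-0.108  0.336 -0.015] sd [0.4  0.27 0.43] [0.028 0.017 0.025] P [525.06 199.46 104.21] [6.130e-01 7.901e-01 4.000e-04 3.000e-04] 13.754719051474948 33.85
clock: 34.05
tcp_pos: [525.1, 199.5, 103.8]
orientation: [0.613, 0.79, 0.0, 0.0]
contact_force: [-2.2, -1.4, 11.9]
gripper_width: 13.4
F [-2.49 -0.75 11.36] M [-0.136  0.374 -0.001] sd [0.45 0.41 0.63] [0.013 0.024 0.031] P [525.08 199.45 103.8 ] [6.130e-01 7.901e-01 3.000e-04 3.000e-04] 13.278225782111248 34.45
```

```bash
python3 -m crank '[[-0.0002,-0.0001,0,0,-1],[-0.0004,-0.0001,0,0,-1],[-0.0004,-0.0001,0,0,-1]]'; python3 avg.py;  python3 - <<'E'
from workcell import robot
from h import *
d=robot.get_image("side");np.savez("side11.npz",**d);v=V(d);cv2.imwrite("pics/side11.png",cv2.resize(v.im[145:215,240:310],None,fx=8.5,fy=8.5,interpolation=cv2.INTER_CUBIC))
d=robot.get_image("top");np.savez("top11.npz",**d);v=V(d);cv2.imwrite("pics/top11.png",cv2.resize(v.im[190:245,150:255],None,fx=7,fy=7,interpolation=cv2.INTER_CUBIC))
E
```

```text
clock: 34.75
tcp_pos: [525.0, 199.5, 103.9]
orientation: [0.613, 0.79, 0.001, 0.001]
contact_force: [-1.3, -0.5, 11.9]
gripper_width: 13.3
F [-1.31 -0.65 11.35] M [-0.088  0.245  0.008] sd [0.46 0.47 0.37] [0.034 0.041 0.027] P [525.05 199.46 103.92] [6.130e-01 7.901e-01 7.000e-04 5.000e-04] 13.134752490664226 35.15
```

View pics/side11.png

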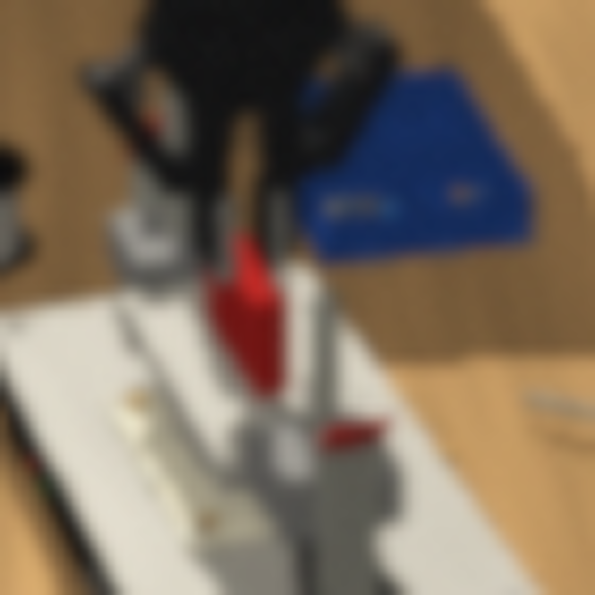

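View pics/top11.png

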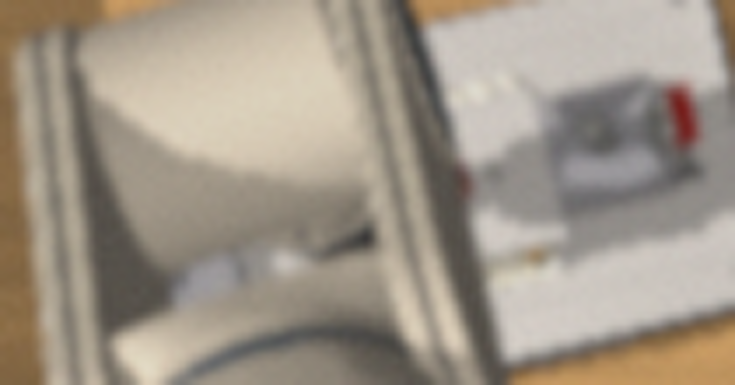

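```bash
cat > tab.py <<'E'
from h import *
import sys
def blob(v,box):
    r0,r1,c0,c1=box;p=v.im[r0:r1,c0:c1].astype(float);w=np.clip(p[...,2]-1.6*p[...,1]-15,0,None);yy,xx=np.mgrid[r0:r1,c0:c1]
    return ((w*xx).sum()/w.sum()).round(2),((w*yy).sum()/w.sum()).round(2),w.sum().round(0)
for k in sys.argv[1:]:
    T=load(f"top{k}.npz");S=load(f"side{k}.npz")
    print(k,"top short",blob(T,(198,215,240,255)),"side short",blob(S,(188,203,274,290)),"side tall",blob(S,(153,168,250,262)))
E
python3 tab.py 0 7 9 11
python3 - <<'E'
from h import *
T=load("top11.npz");C=T.cloud();q=C[203:212,232:244,2];print(np.median(q[(q>90)&(q<140)]))
q=T.cloud()[226:232,175:182,2];print(q.astype(int))
E
```

```text
0 top short (np.float64(246.99), np.float64(205.53), np.float64(858.0)) side short (np.float64(280.22), np.float64(196.0), np.float64(58.0)) side tall (np.float64(256.18), np.float64(160.46), np.float64(454.0))
7 top short (np.float64(247.18), np.float64(206.2), np.float64(403.0)) side short (np.float64(280.19), np.float64(196.0), np.float64(49.0)) side tall (np.float64(255.0), np.float64(161.33), np.float64(10.0))
9 top short (np.float64(247.16), np.float64(206.13), np.float64(413.0)) side short (np.float64(280.14), np.float64(196.0), np.float64(51.0)) side tall (np.float64(nan), np.float64(nan), np.float64(0.0))
11 top short (np.float64(247.14), np.float64(206.1), np.float64(420.0)) side short (np.float64(280.3), np.float64(195.72), np.float64(122.0)) side tall (np.float64(nan), np.float64(nan), np.float64(0.0))
110.072531854141
[[450 450 447 444 442 440 110]
 [446 444 437 108 106 104 117]
 [107 106 105 116 107 104 106]
 [107 109 107 111 111 114 107]
 [110 107 105 109 110 110 107]
 [106 112 106 103 109 107 114]]tab.py:5: RuntimeWarning: invalid value encountered in scalar divide
  return ((w*xx).sum()/w.sum()).round(2),((w*yy).sum()/w.sum()).round(2),w.sum().round(0)
```

Run:
```python
from h import *
for k in ("0","9","10","11"):
    S=load(f"side{k}.npz");r0,r1,c0,c1=186,206,272,294
    p=S.im[r0:r1,c0:c1].astype(float);w=np.clip(p[...,2]-1.6*p[...,1]-5,0,None);yy,xx=np.mgrid[r0:r1,c0:c1]
    print(k,(w*xx).sum()/w.sum(),(w*yy).sum()/w.sum(),w.sum())
    r0,r1,c0,c1=150,170,248,264
    p=S.im[r0:r1,c0:c1].astype(float);w=np.clip(p[...,2]-1.6*p[...,1]-5,0,None);yy,xx=np.mgrid[r0:r1,c0:c1]
    print("  tall",(w*xx).sum()/w.sum(),(w*yy).sum()/w.sum(),w.sum())
```

```text
0 280.26146010186756 196.06451612903226 117.79999999999994
  tall 256.15488000000005 160.44896000000003 624.9999999999998
9 280.1088082901554 196.1001727115717 115.79999999999994
  tall nan nan 0.0
10 280.10848755583913 194.940650925335 313.3999999999999
  tall 254.8102006688963 159.68060200668896 239.19999999999996
11 276.7482859941234 192.24387855044074 408.3999999999999
  tall nan nan 0.0<stdin>:8: RuntimeWarning: invalid value encountered in scalar divide
```

```bash
python3 -m crank '[[0,0,-0.0005,0,-1],[0,0,-0.0005,0,-1]]'; python3 avg.py;  python3 - <<'E'
from workcell import robot
from h import *
d=robot.get_image("side");np.savez("side12.npz",**d);v=V(d);cv2.imwrite("pics/side12.png",cv2.resize(v.im[145:215,240:310],None,fx=8.5,fy=8.5,interpolation=cv2.INTER_CUBIC))
E
```

```text
clock: 35.45
tcp_pos: [525.0, 199.5, 103.4]
orientation: [0.613, 0.79, 0.001, 0.001]
contact_force: [-1.8, -0.2, 11.5]
gripper_width: 13.5
F [-1.52 -0.66 11.88] M [-0.117  0.265 -0.009] sd [0.42 0.39 0.49] [0.036 0.033 0.023] P [525.05 199.46 103.48] [6.131e-01 7.900e-01 7.000e-04 5.000e-04] 13.486499975393652 35.85
```

View pics/side12.png

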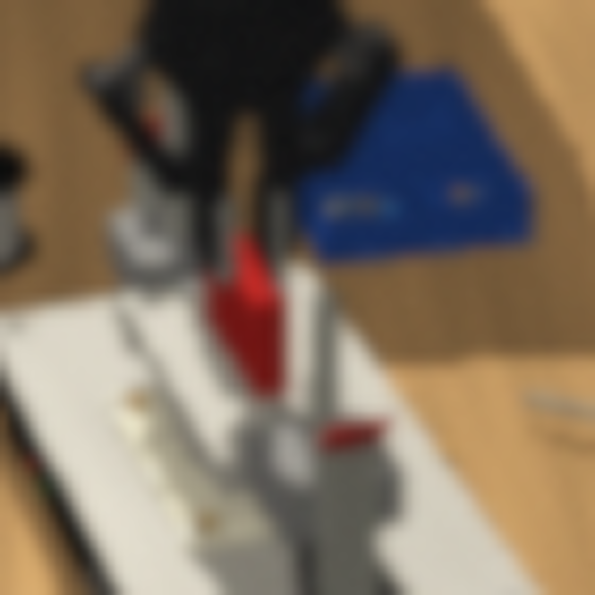

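Run:
```python
from h import *
for k in ("0","10","12"):
    S=load(f"side{k}.npz");p=S.im[153:167,252:264].astype(int);C=S.cloud()[153:167,252:264]
    e=p[...,2]-(1.6*p[...,1]).astype(int);print(k);print(e)
    print(C[4:11,3:8,1].astype(int)); print(C[4:11,3:8,2].astype(int))
```

```text
0
[[-28 -27 -26 -26 -27 -31 -40 -50 -56 -49 -38 -29]
 [-29 -28 -28 -28 -28 -30 -39 -49 -54 -48 -37 -30]
 [-29 -28 -27 -27 -28 -29 -37 -49 -55 -50 -37 -29]
 [-29 -28 -27 -27 -27 -28 -35 -49 -54 -49 -38 -29]
 [-29 -29 -26 -26 -22 -20 -27 -43 -53 -50 -37 -29]
 [-28 -25 -16  -8  -3   2  -8 -33 -51 -48 -38 -29]
 [-27 -18   5  27  37  39  19 -23 -48 -49 -37 -28]
 [-27 -13  22  56  71  67  36 -16 -46 -49 -37 -30]
 [-27 -13  21  58  73  64  31 -19 -47 -50 -38 -28]
 [-27 -17   7  30  37  29   5 -29 -50 -49 -38 -29]
 [-27 -24 -14  -9 -14 -21 -30 -46 -54 -50 -39 -30]
 [-27 -27 -29 -35 -47 -52 -55 -59 -58 -50 -37 -29]
 [-28 -29 -35 -46 -56 -60 -62 -62 -60 -50 -39 -29]
 [-29 -29 -36 -47 -59 -63 -64 -64 -61 -53 -38 -28]]
[[634 642 636 631 288]
 [620 619 622 623 287]
 [329 330 324 330 288]
 [327 326 325 323 286]
 [323 323 324 327 287]
 [316 320 320 326 287]
 [324 317 315 320 282]]
[[  1  -1   0   2 170]
 [  3   3   2   1 166]
 [142 141 144 141 161]
 [139 139 139 140 159]
 [136 137 136 134 154]
 [136 134 133 130 150]
 [128 131 132 129 149]]
10
[[-15 -12 -15 -19 -21 -26 -37 -46 -47 -33 -19 -12]
 [-15
[... 1359 characters left out ...]
0  -4   7   1 -26 -44 -40 -27 -16]
 [-27 -22 -14  -9  -8  -1  -8 -29 -43 -39 -24 -14]
 [-27 -23 -15 -10  -9 -10 -13 -26 -36 -32 -22 -14]
 [-27 -25 -19 -19 -20 -17 -15 -19 -24 -24 -16 -14]
 [-29 -26 -27 -32 -33 -29 -18 -13 -16 -14 -13 -12]
 [-27 -28 -34 -42 -46 -39 -26 -16 -11 -12 -12 -12]
 [-27 -29 -34 -46 -53 -47 -34 -21 -15 -16 -13 -12]]
[[ 179  181  633  631  287]
 [ 174  194  630  628  286]
 [ 177  179  327  324  286]
 [ 178  174  181  323  287]
 [ 177  176  179  183  290]
 [ 178  176  182  179  203]
 [ 313  178  175 -985  182]]
[[223 222   2   2 170]
 [222 212  -1   0 166]
 [217 216 142 144 162]
 [213 214 211 140 158]
 [209 210 208 206 153]
 [205 206 203 205 192]
 [133 202 203 791 199]]
```

```bash
python3 -m crank '[[-0.0002,0,-0.0003,0,-1],[-0.0002,0,-0.0005,0,-1],[-0.0002,0,-0.0005,0,-1]]'; python3 avg.py
```

```text
clock: 36.2
tcp_pos: [525.0, 199.4, 103.1]
orientation: [0.613, 0.79, 0.001, 0.001]
contact_force: [-2.4, -1.0, 12.2]
gripper_width: 13.8
F [-1.62 -0.93 12.54] M [-0.154  0.228 -0.002] sd [0.49 0.43 0.55] [0.024 0.021 0.021] P [525.04 199.47 103.12] [6.130e-01 7.901e-01 8.000e-04 7.000e-04] 12.90327891265605 36.6
```

```bash
python3 -m crank '[[0,0,0.0005,0,-1],[0,0,0.001,0,-1],[0,0,0.0015,0,-1],[0,0,0.0015,0,-1]]'; python3 avg.py
```

```text
clock: 37.0
tcp_pos: [525.0, 199.5, 104.4]
orientation: [0.613, 0.79, 0.001, 0.001]
contact_force: [-1.3, -1.5, 10.8]
gripper_width: 13.4
F [-0.77 -0.52 10.51] M [-0.132  0.095 -0.002] sd [0.52 0.39 0.24] [0.041 0.031 0.018] P [525.   199.45 104.39] [6.130e-01 7.901e-01 8.000e-04 6.000e-04] 13.189811216120596 37.4
```

```bash
python3 -m crank '[[0,0,0.0005,0,-1],[0,0,0.001,0,-1],[0,0,0.001,0,-1]]'; python3 avg.py
```

```text
clock: 37.7
tcp_pos: [524.9, 199.4, 104.6]
orientation: [0.613, 0.79, 0.001, 0.001]
contact_force: [2.4, -0.6, 4.0]
gripper_width: 13.5
F [3.58 0.31 3.87] M [-0.051 -0.711 -0.008] sd [0.92 0.62 0.43] [0.028 0.124 0.028] P [524.79 199.4  104.63] [6.131e-01 7.900e-01 5.000e-04 4.000e-04] 13.839634048194364 38.1
```

```bash
python3 -m crank '[[0,0,-0.0003,0,-1],[0,0,-0.0003,0,-0.5],[0,0,-0.0003,0,0],[0,0,-0.0003,0,0.3],[0,0,-0.0003,0,0.6],[0,0,-0.0003,0,1],[0,0,-0.0003,0,1],[0,0,-0.0003,0,1],[0,0,-0.0003,0,1],[0,0,-0.0003,0,1],[0,0,-0.0003,0,1]]'; python3 avg.py
```

```text
clock: 39.2
tcp_pos: [524.1, 199.3, 104.1]
orientation: [0.613, 0.79, 0.0, 0.0]
contact_force: [0.7, -0.6, -0.1]
gripper_width: 85.5
F [-0.01  0.01  0.07] M [-0.003  0.004 -0.01 ] sd [0.5  0.62 0.4 ] [0.028 0.028 0.024] P [524.05 199.28 104.13] [ 0.6131  0.79    0.     -0.    ] 85.31142163364356 39.6
```

```bash
python3 -m crank '[[0,0,0.005,0,1],[0,0,0.015,0,1],[0,0,0.03,0,1],[0,0,0.05,0,1],[0,0,0.07,0,1],[0,0,0.095,0,1],[0,0,0.12,0,1],[0,0,0.15,0,1],[0,0,0.18,0,1],[0,0,0.2,0,1],[0,0,0.2,0,1]]';  python3 -m crank '[[0,-0.04,0,0,1],[0,-0.08,0,0,1],[0,-0.12,0,0,1],[0,-0.16,0,0,1],[0,-0.2,0,0,1],[0,-0.24,0,0,1],[0,-0.28,0,0,1],[0,-0.3,0,0,1],[0,-0.3,0,0,1],[0,-0.3,0,0,1]]'
python3 - <<'E'
from workcell import robot
from h import *
for n in("top","side"):
    d=robot.get_image(n);np.savez(f"{n}13.npz",**d);v=V(d);cv2.imwrite(f"pics/{n}13f.png",v.im)
    c=(v.im[180:262,150:270] if n=="top" else v.im[145:235,225:315]);cv2.imwrite(f"pics/{n}13.png",cv2.resize(c,None,fx=6.5,fy=6.5,interpolation=cv2.INTER_CUBIC))
E
python3 tab.py 0 13
```

```text
clock: 40.7
tcp_pos: [525.8, 199.9, 308.4]
orientation: [0.613, 0.79, 0.003, 0.002]
contact_force: [0.5, 0.3, 0.9]
gripper_width: 85.6
clock: 41.7
tcp_pos: [523.5, -100.6, 303.5]
orientation: [0.614, 0.79, -0.0, -0.001]
contact_force: [0.2, 0.1, -1.2]
gripper_width: 85.3
0 top short (np.float64(246.99), np.float64(205.53), np.float64(858.0)) side short (np.float64(280.22), np.float64(196.0), np.float64(58.0)) side tall (np.float64(256.18), np.float64(160.46), np.float64(454.0))
13 top short (np.float64(246.98), np.float64(205.49), np.float64(841.0)) side short (np.float64(280.45), np.float64(195.85), np.float64(99.0)) side tall (np.float64(nan), np.float64(nan), np.float64(0.0))tab.py:5: RuntimeWarning: invalid value encountered in scalar divide
  return ((w*xx).sum()/w.sum()).round(2),((w*yy).sum()/w.sum()).round(2),w.sum().round(0)
```

View pics/top13.png

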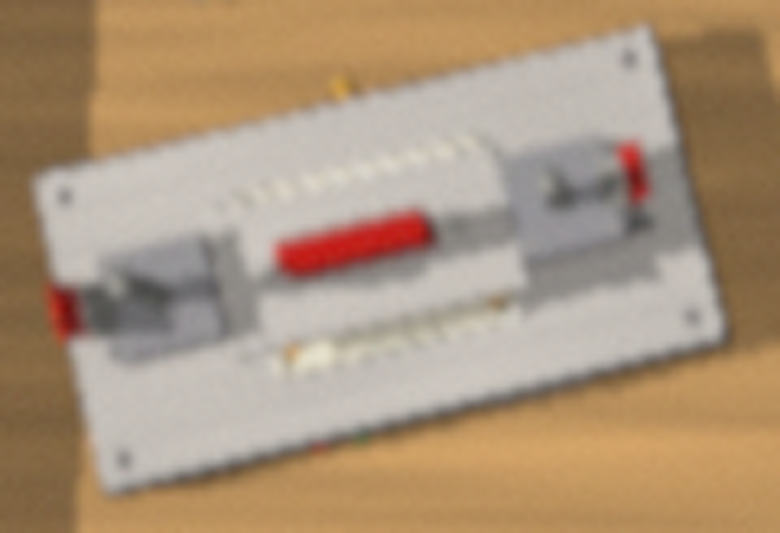

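View pics/side13.png

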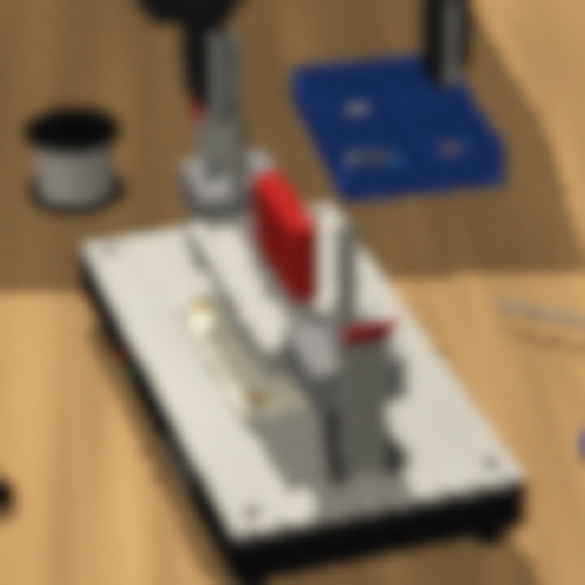

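View pics/top13f.png

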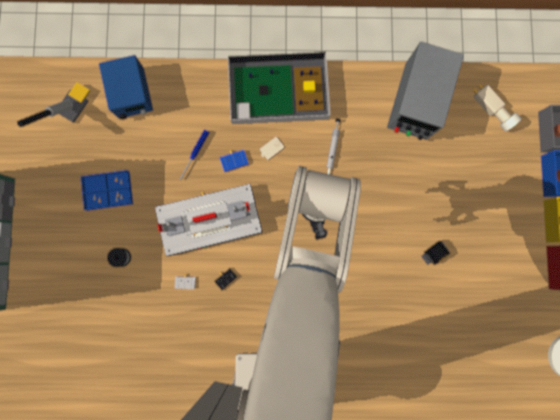

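Run:
```python
from h import *
for k in("0","13"):
    T=load(f"top{k}.npz")
    for r0,r1,c0,c1 in((215,238,153,164),(198,215,240,255)):
        p=T.im[r0:r1,c0:c1].astype(float);w=np.clip(p[...,2]-1.6*p[...,1]-15,0,None);yy,xx=np.mgrid[r0:r1,c0:c1];print(k,((w*xx).sum()/w.sum()).round(2),((w*yy).sum()/w.sum()).round(2),w.sum())
C=T.cloud()
for n,(r0,r1,c0,c1) in dict(tall=(220,234,167,183),short=(203,218,231,243)).items():
    q=C[r0:r1,c0:c1].reshape(-1,3);q=q[(q[:,2]>98)&(q[:,2]<120)];print(n,np.median(q,0).round(1),q[:,2].std(),len(q))
r=T.cloud()[209:224,190:217];m=(T.im[209:224,190:217,2].astype(int)>2*T.im[209:224,190:217,1]);print("bar top",np.percentile(r[m][:,2],[25,50,75]),np.median(r[m],0))
```

```text
0 159.14 227.66 1293.1999999999998
0 246.99 205.53 858.3999999999999
13 159.12 227.61 1236.6
13 246.98 205.49 841.1999999999998
tall [498.  286.8 109.6] 3.1690489802531325 176
short [547.7 103.9 109.2] 3.157044948034463 156
bar top [ 97.14366234 100.42826238 141.59518335] [531.98734436 205.54002256 100.42826238]
```

```bash
python3 -c "
from workcell import robot
s=robot.observe();print(s['clock'],s['contact_force'].round(1));print(robot.close_job())"
```

```text
41.8 [-0.7  0.3  0.5]
the job is handed in; nothing more can be done
None
```

The plate is latched on the jig: I threaded it over both pillars, pressed it down onto the tuner until both catches snapped, then let go. I handed the job in at 41.8 s of the 67 s allowed, with the arm clear and touching nothing.

**Lowering and pressing:** the highest upward force at the wrist was about 12.5 N. With the plate's weight that puts about 17.5 N on the tuner and springs, under the 30 N limit. Sideways force mostly stayed under about 2.5 N, with one reading of 3.6 N during the latch test.

**Last checks:**
- **Catches:** both red tabs are back within 0.1 pixel of where they stood upright at the start. When I eased up before letting go, the upward force fell by nearly 7 N over about 0.2 mm, so the latches were holding the plate.
- **Level:** the two bush blocks read 109.6 and 109.2 mm, so the plate sits square.
- **Surroundings:** in the last top picture the bystanders look where they were. I compared them only by eye.

**What disagreed or stayed uncertain:**
- The two cameras differed by about 4–5 mm in x. I worked from positions relative to each other and made small corrections from the measured forces.
- The pressing forces showed stick-slip against the pillars and catches, so single readings were uneven.
- The tall catch could not be seen clearly while I pressed. It was confirmed only after the arm had moved away.
- The tuner is hidden under the plate, so I infer it is still in its nest from the force readings and the level plate.

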